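# Load, run and unload the countertop grinder

## Robot

A 6-joint arm with a two-finger parallel gripper is mounted at the origin on a cart in front of the work surface, level with it; the furniture and walls round the work are solid. World frame = base frame: x ahead of the robot, y to its left, z up, the work surface at z = 0. Lengths are in mm, angles in rad, forces in N, time in s.
With the tool pointing down it reaches from about 325 to 875 mm from the base axis. Payload 4.4 kg.
Tool frame: the origin (TCP) lies at the very end of the fingers, on their centre line; the grasp point (between the pads) lies 19 mm behind it; z points along the fingers, y is the line along which they close (so a half turn about z gives the same grasp; the last joint's range is limited). The gripper opens to 85 mm and grips with 20 to 120 N. Pads are 22 mm wide; open, the fingers measure 114 mm over their backs; the gripper's body (76 mm by 85 mm) begins 54 mm behind the grasp point. The pads swing forward as they close: fully open they stand 13 mm farther back than shut.
Start: joints at [-1.252, 0.207, 1.542, -0, 1.393, -0.15], TCP at [260.296, -512.712, 231.282] pointing down, gripper open.
Joint ranges: [-2.73, 2.73], [-0.86, 2.22], [0.23, 2.46], [-1.11, 4.25], [0.08, 2.63], [-2.82, 2.82]. Speed limits (rad/s): [2.79, 2.79, 3.14, 3.14, 3.14, 3.14].

## Interface

Orientations are given as a rotation vector (axis times angle).
In Python, from cell import get_obs, capture, get_calibration, close_job, silhouettes, landmark_of gives the robot as it stands.
- The arm moves only by the tool arm_command, never from a script. Its arguments are lists of equal length, an entry for each row: "travel": the shift along the world's x, y, z normalised to -1 to 1, where 1 is 200 mm, a list of three; "angular": the turn, a rotation vector about the world's x, y, z normalised to -1 to 1, where 1 is pi rad, a list of three; "hand": the opening, from -1 (shut) to 1 (fully open). A call has 1 to 8 rows; each row is the pose to reach, as a shift and turn from the pose commanded when the call began, turning the shorter way round; what a row does not reach only later rows make up. A row lasts 1/12 s, in which the tool goes at most 41.7 mm and 7.16 degrees, less where a joint would pass 70% of its speed; a pose out of reach is approached as far as the arm can. A call with a number of a shift or a turn outside -1 to 1 is refused whole. A call with a gripper value outside its range is refused whole. The fingers move at their own pace and stop on an object; "force" is the grip in N (left out, the last holds). Time passes only in rows, so rows that repeat a pose let the fingers close. It gives the time, the measured TCP pose, the force, the opening and the grip force at its end, in the units of the state.
- get_obs(): the state, without advancing time (a new reading comes with each control period).
- capture(name): name is "side" or "top" or "wrist"; returns the picture (384x512x3 uint8, red, green, blue); there is no depth.
- get_calibration(name): a dict with "mtx" (3x3 intrinsics, pixels), "distortion" ([k1, k2, p1, p2, k3] as OpenCV has them; the pictures are not rectified), "R" (3x3) and "t" (3): a world point X has camera coordinates R X + t; the wrist camera has in their place "hand_eye" (4x4, takes a point from camera to tool coordinates, whose origin is the TCP and whose axes are the flange's). Camera axes: x right, y down, z forward; pixel columns grow to the right and rows downward; lengths in mm; the calibration is good to about 2 mm. A picture is of the moment at which its call begins: read the wrist's pose just before it. get_calibration takes no time and is no camera call.
- close_job(): hands the job in; it is judged then, once.
Trained networks look in the newest picture that a camera, given by its name, has taken for a name from the list of things; names that differ only in an ending like _2 or _b are one class to them, and where a whole thing is asked for, a point or a joint stands for the part that bears it (a point fixed in the world has none). Each returns a list of dicts, best first, with "confidence" (0 to 1); they miss things now and then, are a little off and sometimes report something else, mostly with a low value. They report only what shows in the picture. A call takes as long as a camera call.
- silhouettes(camera, query): "region" (384x512 bool, what is visible of it) and "bbox" ([left, top, right, bottom] in pixels, round what is visible of it).
- landmark_of(camera, query): "xy" ([column, row] in pixels: a listed point, or the origin of a listed thing).
The state is a dict: "clock": time; "q": joint angles; "qd": joint speeds; "effort": joint torques, N m; "ee_pos": TCP position; "tcp_rot": TCP orientation; "contact_force": force on the tool from outside, world axes, zero at the start; "torque": the same for the moment, N m; "grip_width": finger opening in mm; "grip_force": force on a finger pad.
Only numpy, scipy, OpenCV 4.12 (cv2) and the standard library are available. Lean on these libraries where they do the work, as an engineer would, in place of code of your own. Each camera call takes 0.05 s, during which the arm holds its last target. There are 200 camera calls.

## Task

Run the countertop grinder once: move its speed lever back to the stop at the broad mark, put every grinding cup into a well of its own, turning each under light pressure, never forcing it, until it drops fully home over its square drive, and only then set the lever to the middle one of the three narrow marks for two seconds or more. Then bring the lever back to the stop, and after that take all the cups out and stand them upright on the wooden worktop, leaving the lever at the stop. Do not shift the tea box, tin or garlic that stand about.

Things in the scene. Friction and masses are not known exactly. Their poses are not given: they have to be found in the camera images.
- base: the grinder's base, fixed to the worktop: a grey plinth 178 x 238 x 8 mm, and on it an aluminium block 170 x 230 mm; its deck is 42 mm above the worktop. Origin at its underside's centre, x along the 170 mm side, y along the 230 mm side, z up. Three wells for cups; the speed lever at the corner of -x and -y. On its -y side the worktop is free as far as the sink (y = -0.09), tea box and tin; cups start there.
- well_a (a point): centre of the floor of a well of the base, at (-37, 65, 18) mm in the base's frame: there lies the centre of a cup's underside when the cup is home. Each well is round, 63 mm across and 24 mm deep below the deck. In its middle stands the drive, a square steel post 24 mm wide and 12 mm high, its top 3 mm tapering to 21 mm. Any cup fits any well.
- well_b (a point): the same for the second well, at (40, 65, 18) mm in the base's frame. The drives stand at any angle, different in each well and not given; they are braked (0.2 N m) and do not turn when a cup is turned on them under light pressure (below about 10 N).
- well_c (a point): the same for the third well, at (40, -25, 18) mm in the base's frame. A cup out of line with the drive rests on it 9 to 12 mm too high; turned into line, which comes every quarter turn (within about 0.1 rad), it can go down all the way.
- cup_a: a grinding cup, 0.16 kg, 74 mm high, upright: a steel cup (foot 54 mm across to z = 14 mm, then 58 mm) up to z = 34 mm, on it a black square grip 34 x 34 mm from z = 34 to 74 mm, its faces square to the cup's x and y. Origin at the centre of the underside, z up; there a square socket 27 mm wide, 14 mm deep, its sides parallel to the grip's faces. Absent (None) in some starts; all cups are alike.
- cup_b: a grinding cup, 0.16 kg, 74 mm high, upright: a steel cup (foot 54 mm across to z = 14 mm, then 58 mm) up to z = 34 mm, on it a black square grip 34 x 34 mm from z = 34 to 74 mm, its faces square to the cup's x and y. Origin at the centre of the underside, z up; there a square socket 27 mm wide, 14 mm deep, its sides parallel to the grip's faces. Absent (None) in some starts; all cups are alike.
- cup_c: a grinding cup, 0.16 kg, 74 mm high, upright: a steel cup (foot 54 mm across to z = 14 mm, then 58 mm) up to z = 34 mm, on it a black square grip 34 x 34 mm from z = 34 to 74 mm, its faces square to the cup's x and y. Origin at the centre of the underside, z up; there a square socket 27 mm wide, 14 mm deep, its sides parallel to the grip's faces. Absent (None) in some starts; all cups are alike.
- lever (a joint): angle of the speed lever in rad, 0 to 1.5; the lever lies flat over the deck and turns about a vertical axis, growing clockwise seen from above. 0 is the stop, at the broad mark printed on the deck; the narrow marks are at 0.4, 0.8 and 1.2, so the middle one is 0.8. It stays where it is left; moving it takes about 2 N at the knob.
- lever_knob (a point): the black upright knob at the lever's free end, 14 mm across, from 53 to 79 mm above the worktop; the point lies on its axis, 67 mm above the worktop, 52 mm from the pivot.
- lever_pivot (a point): point on the lever's vertical axis, in the base's frame at (-20, -45, 47) mm. At lever value v the knob lies 52 mm from it in the direction -1.396 - v rad (counted counterclockwise from the base's x axis).
- tea_box: carton 78 x 68 x 107 mm, a bystander, origin at the centre of its underside.
- tin: round tin 75 mm across and 58 mm high, a bystander, origin at the centre of its underside.
- garlic: garlic bulb 54 mm across and 53 mm high, a bystander, origin at the centre of its underside.

How it is judged:
By the outcome, as a careful person would: the job done as asked, in the order asked, and still so for the second after the job is handed in, with the robot touching nothing.
Of cup_a, cup_b, cup_c only 2 to 3 are there at a start; the rules pass over those that are not, and their reading is None.
At some moment in a run one of cup_a, cup_b, cup_c may be knocked a few centimetres aside while the robot is not near it.
It also fails if it takes over 210 s, if anything falls off the work surface, if the arm or the gripper's body presses on something with over 40 N, if the wrist force passes 120 N, or if a joint passes its speed limit or range.

## Working session

There is one attempt and no reset: what is moved stays moved. The work goes in short steps, Python scripts to look and compute and a tool call to move; the robot and the scene stay as the last step left them, time stands still between calls to the robot, and variables do not carry over. Pictures are saved under pics/ and viewed, at most 14 in all, crops included, and the job is handed in when it is done.

Besides the shell and the picture viewer there is one more tool, called after "Call:" as a command line: name --argument value ..., lists and objects as JSON in quotes. arm_command: Moves the arm, as the interface text tells. Its arguments: {"type":"object","properties":{"travel":{"type":"array"},"angular":{"type":"array"},"hand":{"type":"array"},"force":{"type":"number"}},"required":["travel","angular","hand"]}

```bash
mkdir -p pics; ls; cat > h.py <<'E'
import numpy as np, cv2
from cell import *
def save(im,n): cv2.imwrite(f'pics/{n}.png',cv2.cvtColor(im,cv2.COLOR_RGB2BGR))
def cam(name):
    c=get_calibration(name); K=np.array(c['mtx'],float); D=np.array(c['distortion'],float)
    if 'R' in c: return K,D,np.array(c['R']),np.array(c['t'],float).ravel()
    o=get_obs(); H=np.array(c['hand_eye']); Rt=cv2.Rodrigues(np.array(o['tcp_rot'],float))[0]
    T=np.eye(4);T[:3,:3]=Rt;T[:3,3]=o['ee_pos']; M=np.linalg.inv(T@H)
    return K,D,M[:3,:3],M[:3,3]
def toz(C,uv,z):
    K,D,R,t=C
    p=cv2.undistortPoints(np.array(uv,float).reshape(-1,1,2),K,D).reshape(-1,2)
    d=np.c_[p,np.ones(len(p))]@R; o=-R.T@t
    return o+d*((z-o[2])/d[:,2])[:,None]
def proj(C,X):
    K,D,R,t=C
    return cv2.projectPoints(np.array(X,float).reshape(-1,3),cv2.Rodrigues(R)[0],t,K,D)[0].reshape(-1,2)
E
python3 - <<'E'
from h import *
np.set_printoptions(precision=1,suppress=True)
Z=dict(cup_a=0,base=0,lever_knob=67,well_a=18,well_b=18,well_c=18,lever_pivot=47,tin=0,tea_box=0,garlic=0)
for n in ['top','side']:
    C=cam(n); im=capture(n); save(im,n+'0')
    for q in Z:
        if n=='side' and q in('tin','tea_box','garlic'): continue
        for d in landmark_of(n,q):
            if d['confidence']>.3: print(n,q,round(d['confidence'],2),np.array(d['xy']),toz(C,d['xy'],Z[q])[0])
o=get_obs();print(o['clock'],o['ee_pos'],o['tcp_rot'],o['contact_force'],o['grip_width'])
E
```

```text
pics
top cup_a 0.96 [255.6 242. ] [417.4  82.    0. ]
top cup_a 0.83 [290.4 232.4] [441.9  -9.8   0. ]
top cup_a 0.77 [282.1 194.6] [542.3  10.7   0. ]
top lever_knob 0.67 [255.6 237.7] [428.3  81.8  67. ]
top lever_knob 0.62 [181.6 245.2] [411.  264.8  67. ]
top well_a 0.91 [132.5 227.6] [456.7 402.2  18. ]
top well_a 0.88 [173.1 199. ] [530.8 297.2  18. ]
top well_a 0.78 [138.8 196.5] [538.  387.5  18. ]
top well_b 0.91 [132.5 227.6] [456.7 402.2  18. ]
top well_b 0.88 [173.1 199. ] [530.8 297.2  18. ]
top well_b 0.78 [138.8 196.5] [538.  387.5  18. ]
top well_c 0.91 [132.5 227.6] [456.7 402.2  18. ]
top well_c 0.88 [173.1 199. ] [530.8 297.2  18. ]
top well_c 0.78 [138.8 196.5] [538.  387.5  18. ]
top lever_pivot 0.96 [173.9 225.8] [459.7 288.4  47. ]
top tin 0.59 [303.3 149.8] [663.2 -48.1   0. ]
top tea_box 0.97 [235.1 149.9] [664.3 135.5   0. ]
top garlic 0.65 [362.8 242.5] [ 414.  -200.1    0. ]
top garlic 0.54 [173.9 229. ] [453.  297.6   0. ]
top garlic 0.31 [130.5 225. ] [464.2 413.    0. ]
side cup_a 0.75 [301.4 207.1] [447.6 -32.6   0. ]
side cup_a 0.69 [264.8 205. ] [535
[... 172 characters left out ...]
lever_knob 0.79 [266.7 245.9] [408.  265.9  67. ]
side well_a 0.87 [208.8 295.1] [462.8 401.   18. ]
side well_a 0.62 [181.1 276.3] [541.  376.9  18. ]
side well_a 0.59 [209.7 256. ] [527.6 289.5  18. ]
side well_b 0.87 [208.8 295.1] [462.8 401.   18. ]
side well_b 0.62 [181.1 276.3] [541.  376.9  18. ]
side well_b 0.59 [209.7 256. ] [527.6 289.5  18. ]
side well_c 0.87 [208.8 295.1] [462.8 401.   18. ]
side well_c 0.62 [181.1 276.3] [541.  376.9  18. ]
side well_c 0.59 [209.7 256. ] [527.6 289.5  18. ]
side lever_pivot 0.74 [225.1 188.9] [624.1  51.9  47. ]
side lever_pivot 0.67 [240.3 251.2] [459.4 281.2  47. ]
0.95 [ 260.3 -512.7  231.3] [-3.1 -0.7  0. ] [ 0.5 -0.2 -0.1] 85.52775733623837
```

View pics/top0.png

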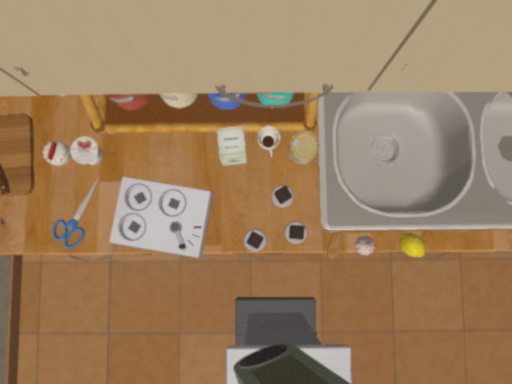

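View pics/side0.png

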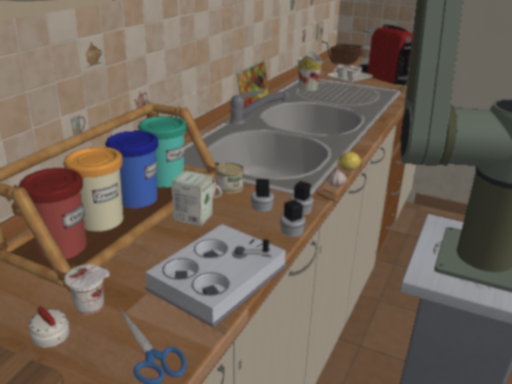

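Three cups at about (417,82), (442,-10) and (542,11). The base is on the left, with wells at pixels (138,194), (173,200) and (131,227), and the knob at (182,245). Next I move in for a wrist view.

Call:
arm_command --travel '[[0.28,0.95,0.35],[0.28,0.95,0.35],[0.28,0.95,0.35],[0.28,0.95,0.35],[0.28,0.95,0.35],[0.28,0.95,0.35]]' --angular '[[0,0,0],[0,0,0],[0,0,0],[0,0,0],[0,0,0],[0,0,0]]' --hand '[1,1,1,1,1,1]'

```text
clock: 1.45
ee_pos: [318.5, -318.6, 304.6]
tcp_rot: [3.05, 0.739, 0.006]
contact_force: [-0.1, -0.2, 0.3]
grip_width: 85.2
grip_force: 0.0
```

Call:
arm_command --travel '[[0.28,0.95,0.35],[0.28,0.95,0.35],[0.28,0.95,0.35],[0.28,0.95,0.35],[0.28,0.95,0.35],[0.28,0.95,0.35]]' --angular '[[0,0,0],[0,0,0],[0,0,0],[0,0,0],[0,0,0],[0,0,0]]' --hand '[1,1,1,1,1,1]'

```text
clock: 1.95
ee_pos: [374.6, -128.0, 374.9]
tcp_rot: [3.05, 0.744, 0.011]
contact_force: [0.9, -0.6, 0.9]
grip_width: 85.1
grip_force: 0.0
```

Call:
arm_command --travel '[[0.28,0.85,0],[0.28,0.85,0],[0.28,0.85,0],[0.28,0.85,0],[0.28,0.85,0],[0.28,0.85,0]]' --angular '[[0,0,0],[0,0,0],[0,0,0],[0,0,0],[0,0,0],[0,0,0]]' --hand '[1,1,1,1,1,1]'

```text
clock: 2.45
ee_pos: [428.9, 39.6, 370.9]
tcp_rot: [-3.053, -0.739, 0.0]
contact_force: [0.5, -0.8, 0.9]
grip_width: 85.4
grip_force: 0.0
```

```bash
python3 - <<'E'
from h import *
np.set_printoptions(precision=2,suppress=True)
print(np.array(get_calibration('wrist')['hand_eye']))
o=get_obs();print(o['clock'],o['ee_pos'],o['tcp_rot'],o['contact_force'],o['q'])
C=cam('wrist'); im=capture('wrist'); save(im,'w0')
for d in landmark_of('wrist','cup_a'): print(d['confidence'],d['xy'],toz(C,d['xy'],0))
for d in silhouettes('wrist','cup_a'): print(d['confidence'],d['bbox'])
print(toz(C,[[0,0],[511,0],[511,383],[0,383]],0))
E
```

```text
[[  -0.     -0.94   -0.33   85.48]
 [   1.     -0.      0.     -0.48]
 [  -0.     -0.33    0.94 -142.38]
 [   0.      0.      0.      1.  ]]
2.45 [428.88  39.63 370.88] [-3.05 -0.74  0.  ] [ 0.52 -0.76  0.9 ] [-0.11 -0.19  1.66  0.    1.67  0.99]
0.82 [233.4, 132.7] [[432.1   83.29   0.  ]]
0.81 [289.9, 152.4] [[447.26 -22.98   0.  ]]
0.73 [295.4, 92.5] [[540.68  19.2    0.  ]]
0.73 [281.4, 77.7, 317.9, 113.0]
0.62 [213.3, 119.2, 245.6, 155.4]
0.6 [275.6, 138.1, 308.2, 174.2]
[[ 450.45  498.28    0.  ]
 [ 815.93 -212.18    0.  ]
 [ 193.86 -812.79    0.  ]
 [-398.92  339.3     0.  ]]
```

View pics/w0.png

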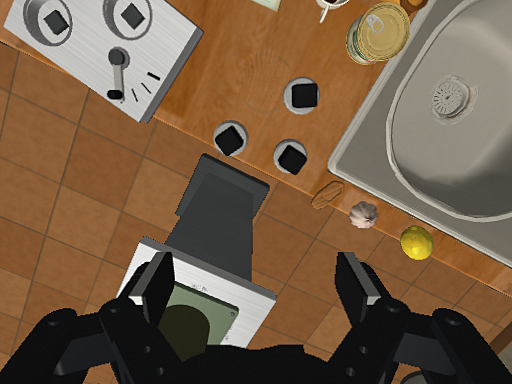

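The wrist view shows cup grips at pixels (303,95), (230,140) and (291,157). The knob is at (115,95), past the narrow marks. The broad mark is at (153,76).

Call:
arm_command --travel '[[0.25,0.8,-0.33],[0.25,0.8,-0.33],[0.25,0.8,-0.33],[0.25,0.8,-0.33],[0.25,0.8,-0.33],[0.25,0.8,-0.33]]' --angular '[[0,0,0],[0,0,0],[0,0,0],[0,0,0],[0,0,0],[0,0,0]]' --hand '[0,0,0,0,0,0]'

```text
clock: 3.1
ee_pos: [478.0, 197.7, 302.8]
tcp_rot: [-3.055, -0.733, 0.007]
contact_force: [-0.0, -0.2, -0.5]
grip_width: 43.3
grip_force: 0.0
```

Call:
arm_command --travel '[[0.25,0.8,-0.33],[0.25,0.8,-0.33],[0.25,0.8,-0.33],[0.25,0.8,-0.33],[0.25,0.8,-0.33],[0.25,0.8,-0.33],[0.25,0.8,-0.33]]' --angular '[[0,0,0],[0,0,0],[0,0,0],[0,0,0],[0,0,0],[0,0,0],[0,0,0]]' --hand '[-1,-1,-1,-1,-1,-1,-1]'

```text
clock: 3.68
ee_pos: [529.0, 355.3, 239.4]
tcp_rot: [3.054, 0.729, -0.001]
contact_force: [-0.5, -0.2, 0.0]
grip_width: -0.2
grip_force: 0.0
```

```bash
cat > base.py <<'E'
from h import *
from scipy.optimize import least_squares
np.set_printoptions(precision=2,suppress=True)
o=get_obs();print(o['clock'],o['ee_pos'],o['tcp_rot'],o['contact_force'],o['q'])
C=cam('wrist'); im=capture('wrist'); save(im,'w1')
for q,z in dict(well_a=18,lever_pivot=47,lever_knob=67).items():
    for d in landmark_of('wrist',q): print(q,d['confidence'],d['xy'],toz(C,d['xy'],z))
ref=np.array([[-37,65],[40,65],[40,-25],[-20,-45]])
E
python3 base.py
```

```text
3.6833 [529.02 355.27 239.38] [ 3.05  0.73 -0.  ] [-0.51 -0.17  0.02] [ 0.46  0.33  1.37 -0.    1.44  1.56]
well_a 0.97 [292.0, 189.4] [[521.48 294.7   18.  ]]
well_a 0.75 [204.1, 194.6] [[461.59 396.89  18.  ]]
well_a 0.73 [236.0, 153.6] [[531.28 382.63  18.  ]]
lever_pivot 0.78 [276.9, 241.7] [[455.89 284.84  47.  ]]
```

View pics/w1.png

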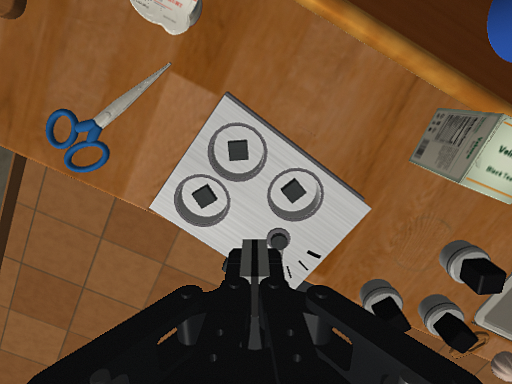

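```bash
cat > fitb.py <<'E'
from h import *
from scipy.optimize import least_squares
np.set_printoptions(precision=2,suppress=True)
im=cv2.cvtColor(cv2.imread('pics/w1.png'),cv2.COLOR_BGR2RGB); C=cam('wrist'); g=cv2.cvtColor(im,cv2.COLOR_RGB2GRAY)
L=np.array([[204.1,194.6],[236,153.6],[292,189.4],[276.9,241.7]])
X=np.array([[-37,65,18],[40,65,18],[40,-25,18],[-20,-45,47]],float)
Kc=np.array([[226,93],[371,209],[150,208]],float); Xc=np.array([[85,115,42],[85,-115,42],[-85,115,42]],float)
def W(p,X):
    c,s=np.cos(p[2]),np.sin(p[2]); X=np.array(X,float)
    return np.c_[p[0]+c*X[:,0]-s*X[:,1],p[1]+s*X[:,0]+c*X[:,1],X[:,2]]
uv=np.r_[Kc]; XX=np.r_[Xc]
for a,b in((L,X),(Kc,Xc),(np.r_[L,Kc],np.r_[X,Xc])):
    r=least_squares(lambda p:(proj(C,W(p,b))-a).ravel(),[490,335,-.17],x_scale=[10,10,.1]); p=r.x
    print(p,r.fun.reshape(-1,2))
    for q in X[:3]:
        pass
t=least_squares(lambda p:(proj(C,W(p,Xc))-Kc).ravel(),[490,335,-.17],x_scale=[10,10,.1]).x
for n,uv in zip('abc',((204,196),(238,150),(294,191))):
    m=np.zeros_like(g); x,y=uv; m[y-17:y+17,x-17:x+17]=(g[y-17:y+17,x-17:x+17]<75)
    k,lab,st,ce=cv2.connectedComponentsWithStats(m); i=1+np.argmax(st[1:,4])
    c=cv2.findContours((lab==i).astype('uint8'),0,2)[0][0]
    P=toz(C,c.reshape(-1,2).astype(float),30)[:,:2]
    print(n,cv2.minAreaRect(P.astype('float32')),st[i])
print('pred wells',W(t,X))
v=im.copy()
for q in np.r_[X,Xc,[[-85,-115,42]]]: cv2.circle(v,tuple(int(round(a)) for a in proj(C,W(t,[q]))[0]),2,(255,0,0),-1)
for q in X[:3]:
    a=np.linspace(0,6.28,60); R=proj(C,W(t,np.c_[q[0]+31.5*np.cos(a),q[1]+31.5*np.sin(a),a*0+42]))
    cv2.polylines(v,[R.round().astype(int)],True,(0,255,0),1)
save(cv2.resize(v[80:310,130:400],None,fx=2.5,fy=2.5),'w1o')
E
python3 fitb.py
```

```text
[484.41 326.47  -0.17] [[-0.19  2.01]
 [ 0.75 -2.34]
 [-0.81  1.36]
 [ 0.21 -0.85]]
[487.81 325.35  -0.18] [[-0.2   1.68]
 [ 0.59 -0.57]
 [-0.36 -1.46]]
[485.94 326.02  -0.18] [[ 0.6   0.7 ]
 [ 2.11 -3.45]
 [ 0.14  0.83]
 [ 0.74 -1.48]
 [-1.33  2.92]
 [-0.68  0.49]
 [-1.36 -0.56]]
a ((464.47613525390625, 396.97039794921875), (24.653148651123047, 25.84541893005371), 57.093116760253906) [192 184  25  24 346]
b ((539.1419677734375, 383.8458251953125), (24.51385498046875, 22.97160530090332), 30.89657211303711) [228 140  20  21 368]
c ((523.7325439453125, 296.4894714355469), (25.5941104888916, 23.931650161743164), 67.51364135742188) [281 178  25  25 337]
pred wells [[462.96 395.89  18.  ]
 [538.73 382.2   18.  ]
 [522.73 293.63  18.  ]
 [460.13 284.62  47.  ]]
```

View pics/w1o.png

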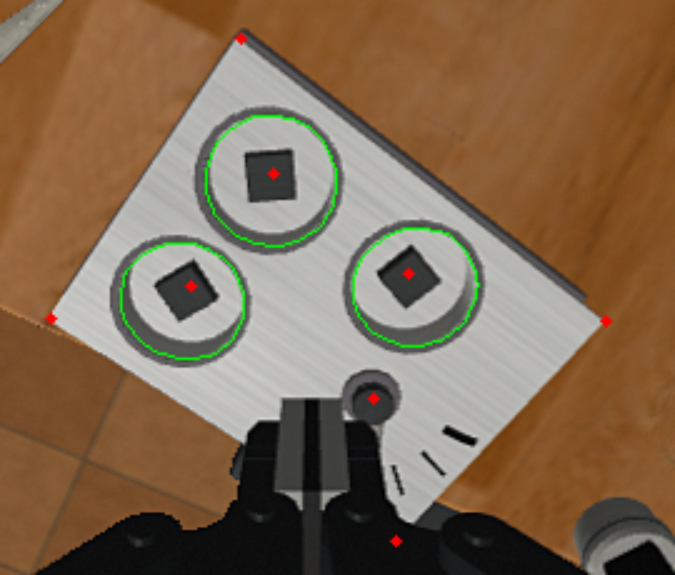

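Base pose and drive angles are found: a ~57°, b ~31°, c ~67.5° (mod 90). The lever is at about 1.2. Next I take the lever to the stop, gripping the knob along the tangent.

Call:
arm_command --travel '[[-0.6,-0.45,-0.5],[-0.6,-0.45,-0.5],[-0.6,-0.45,-0.5],[-0.6,-0.45,-0.5],[-0.6,-0.45,-0.5],[-0.6,-0.45,-0.5]]' --angular '[[0,0,-0.03],[0,0,-0.03],[0,0,-0.03],[0,0,-0.03],[0,0,-0.03],[0,0,-0.03]]' --hand '[-0.1,-0.1,-0.1,-0.1,-0.1,-0.1]'

```text
clock: 4.38
ee_pos: [403.0, 263.8, 136.5]
tcp_rot: [3.085, 0.584, -0.012]
contact_force: [-0.3, 0.9, 0.1]
grip_width: 38.8
grip_force: 0.0
```

```bash
python3 - <<'E'
from h import *
np.set_printoptions(precision=2,suppress=True)
o=get_obs();print(o['clock'],o['ee_pos'],o['tcp_rot'],o['grip_width'])
C=cam('wrist'); im=capture('wrist')
for d in landmark_of('wrist','lever_knob'): print(d['confidence'],d['xy'],toz(C,d['xy'],67))
for d in landmark_of('wrist','lever_pivot'): print(d['confidence'],d['xy'],toz(C,d['xy'],47))
save(im,'w2')
E
```

```text
4.3833 [403.   263.75 136.49] [ 3.08  0.58 -0.01] 38.807213964269636
0.56 [255.9, 198.1] [[411.   265.88  67.  ]]
0.76 [253.5, 127.3] [[459.16 286.78  47.  ]]
```

View pics/w2.png

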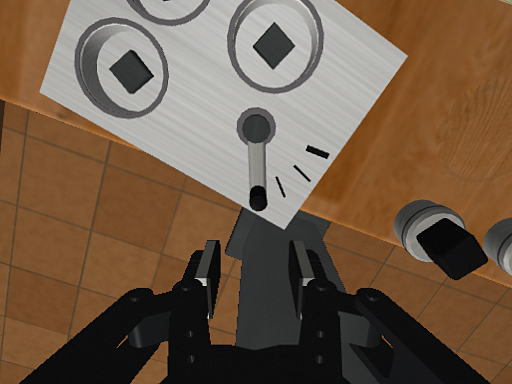

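The knob is at pixel (258,198), centred between the fingers; the world position is about (411,266).

Call:
arm_command --travel '[[0.04,0.01,-0.2],[0.04,0.01,-0.38],[0.04,0.01,-0.38],[0.04,0.01,-0.38],[0.04,0.01,-0.38],[0.04,0.01,-0.38],[0.04,0.01,-0.38],[0.04,0.01,-0.38]]' --angular '[[0,0,0],[0,0,0],[0,0,0],[0,0,0],[0,0,0],[0,0,0],[0,0,0],[0,0,0]]' --hand '[-0.1,-0.1,-0.1,-0.1,-1,-1,-1,-1]' --force 20

```text
clock: 5.2
ee_pos: [418.9, 270.2, 66.0]
tcp_rot: [-3.086, -0.587, -0.01]
contact_force: [1.7, -1.7, 5.5]
grip_width: 12.4
grip_force: 19.7
```

```bash
cat > arc.py <<'E'
import sys,numpy as np
from cell import get_obs
o=get_obs();print(o['clock'],o['ee_pos'],o['tcp_rot'],o['grip_width'],o['grip_force'],o['contact_force'])
P=np.array([460,285.]);yaw=-.178
k=np.array(o['ee_pos'][:2]);d=k-P;print('r',np.hypot(*d),'v',-1.396+yaw*1-np.arctan2(d[1],d[0]))
v0=-1.396+yaw-np.arctan2(d[1],d[0])
for v in map(float,sys.argv[1:]):
    a=-1.396+yaw-v; q=P+52*np.array([np.cos(a),np.sin(a)]); print(v,(q-k)/200,'ang',(v0-v)/np.pi)
E
python3 arc.py 1 .8 .6 .4 .2 0 -.05
```

```text
5.2 [418.90430601 270.15506627  66.02862399] [-3.08551318 -0.58670397 -0.00967644] 12.413257354531954 19.734223186969757 [ 1.69819701 -1.70374394  5.45921448]
r 43.69471503620255 v 1.2209499925715743
1.0 [-0.01375291 -0.0655523 ] ang 0.07033056698776723
0.8 [ 0.01838652 -0.10632062] ang 0.13399254422452533
0.6 [ 0.05798471 -0.13989117] ang 0.1976545214612835
0.4 [ 0.10346302 -0.16492559] ang 0.26131649869804163
0.2 [ 0.15300836 -0.18042585] ang 0.3249784759347998
0.0 [ 0.20464552 -0.185774  ] ang 0.38864045317155793
-0.05 [ 0.21764107 -0.1854907 ] ang 0.40455594748074747
```

Call:
arm_command --travel '[[0,0,0],[0,0,0],[0,0,0],[-0.04,-0.015,-0.01],[-0.04,-0.015,-0.01],[-0.04,-0.015,-0.01]]' --angular '[[0,0,0],[0,0,0],[0,0,0],[0,0,0],[0,0,0],[0,0,0]]' --hand '[-0.3,-0.3,-0.3,-0.3,-0.3,-0.3]'

```text
clock: 5.7
ee_pos: [406.9, 265.9, 60.6]
tcp_rot: [3.086, 0.587, -0.003]
contact_force: [0.2, -0.0, 0.1]
grip_width: 29.9
grip_force: 0.0
```

```bash
python3 arc.py; python3 - <<'E'
from h import *
C=cam('wrist'); im=capture('wrist')
for d in landmark_of('wrist','lever_knob'): print(d['confidence'],d['xy'],toz(C,d['xy'],67))
save(im,'w3')
E
```

```text
5.7 [406.89571527 265.85782886  60.55339537] [ 3.08598437  0.58664721 -0.00324289] 29.932025714048013 0.0 [ 0.21231584 -0.04185701  0.10421693]
r 56.44898380009006 v 1.2216265647817677
0.57 [252.8, 255.9] [[409.01896938 268.03449668  67.        ]]
```

View pics/w3.png

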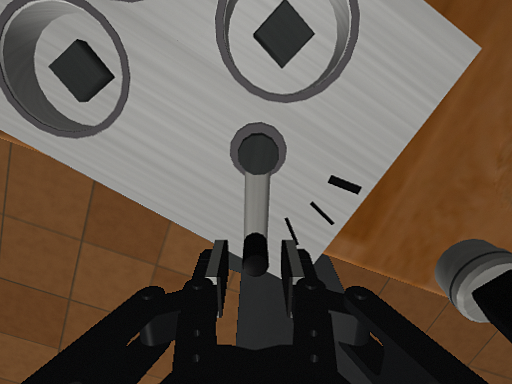

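Knob at pixel (256,255), between the fingertips; I close the fingers.

Call:
arm_command --travel '[[0.015,0.005,0],[0.015,0.005,0],[0.015,0.005,0],[0.015,0.005,0]]' --angular '[[0,0,0],[0,0,0],[0,0,0],[0,0,0]]' --hand '[-0.3,-1,-1,-1]' --force 20

```text
clock: 6.13
ee_pos: [412.0, 267.5, 61.6]
tcp_rot: [-3.086, -0.586, -0.002]
contact_force: [1.2, 0.7, 0.8]
grip_width: 12.8
grip_force: 20.0
```

```bash
python3 arc.py 1 .8 .6 .4 .2 0 -.05
```

```text
6.1333 [412.0231344  267.50671833  61.55467682] [-3.08618068e+00 -5.86350687e-01 -2.03107799e-03] 12.828564599976852 20.019553005695343 [1.15122115 0.6760015  0.76472766]
r 51.06656965493068 v 1.217953957692043
1.0 [ 0.02065295 -0.05231056] ang 0.06937689946626095
0.8 [ 0.05279238 -0.09307888] ang 0.1330388767030191
0.6 [ 0.09239057 -0.12664943] ang 0.19670085393977724
0.4 [ 0.13786888 -0.15168385] ang 0.26036283117653536
0.2 [ 0.18741422 -0.16718411] ang 0.3240248084132935
0.0 [ 0.23905137 -0.17253226] ang 0.38768678565005166
-0.05 [ 0.25204693 -0.17224896] ang 0.4036022799592412
```

Call:
arm_command --travel '[[0.008,-0.028,0],[0.021,-0.052,0],[0.036,-0.074,0],[0.053,-0.093,0],[0.072,-0.111,0],[0.092,-0.127,0],[0.114,-0.14,0],[0.138,-0.152,0]]' --angular '[[0,0,0.037],[0,0,0.069],[0,0,0.101],[0,0,0.133],[0,0,0.165],[0,0,0.197],[0,0,0.229],[0,0,0.26]]' --hand '[-1,-1,-1,-1,-1,-1,-1,-1]'

```text
clock: 6.8
ee_pos: [439.5, 238.3, 61.6]
tcp_rot: [-2.594, -1.768, -0.004]
contact_force: [0.7, 5.9, -0.7]
grip_width: 12.8
grip_force: 20.0
```

```bash
python3 arc.py .3 .2 .1 0 -.05
```

```text
6.8 [439.46448686 238.31586549  61.55323601] [-2.59424081 -1.76787305 -0.00432977] 12.814762140620132 19.988196194171906 [ 0.65144916  5.87977534 -0.69600989]
r 51.00113444710345 v 0.41120438473666976
0.3 [ 0.02504696 -0.01471939] ang 0.03539745504866782
0.2 [ 0.05020745 -0.02122985] ang 0.06722844366704689
0.1 [ 0.07589222 -0.02519593] ang 0.09905943228542596
0.0 [ 0.10184461 -0.02657799] ang 0.13089042090380504
-0.05 [ 0.11484017 -0.02629469] ang 0.14680591521299455
```

Call:
arm_command --travel '[[0.025,-0.013,0],[0.05,-0.019,0],[0.076,-0.023,0],[0.102,-0.024,0],[0.118,-0.024,0],[0.118,-0.024,0]]' --angular '[[0,0,0.035],[0,0,0.067],[0,0,0.099],[0,0,0.131],[0,0,0.131],[0,0,0.131]]' --hand '[-1,-1,-1,-1,-1,-1]'

```text
clock: 7.3
ee_pos: [459.4, 234.2, 61.3]
tcp_rot: [-2.18, -2.251, 0.004]
contact_force: [-9.0, 7.2, 8.7]
grip_width: 12.9
grip_force: 20.9
```

```bash
python3 arc.py
```

```text
7.3 [459.39884518 234.21764866  61.31128249] [-2.17994402 -2.25092491  0.00430576] 12.857684991371144 20.877755284309387 [-8.98494964  7.15648715  8.74456835]
r 50.78590940726949 v 0.008633642731987523
```

Call:
arm_command --travel '[[-0.018,0,0],[-0.018,0,0],[-0.018,0,0],[-0.018,0,0],[-0.018,0,0.2],[-0.018,0,0.4],[-0.018,0,0.6],[-0.018,-0.1,0.9]]' --angular '[[0,0,0],[0,0,0],[0,0,0],[0,0,0],[0,0,0],[0,0,0],[0,0,0],[0,0,0]]' --hand '[-0.4,-0.3,-0.3,-0.3,-0.3,-0.3,-0.3,0]'

```text
clock: 7.97
ee_pos: [458.8, 219.8, 222.5]
tcp_rot: [-2.182, -2.259, -0.001]
contact_force: [0.3, -0.2, 1.0]
grip_width: 40.7
grip_force: 0.0
```

Call:
arm_command --travel '[[0.06,-0.7,0],[0.06,-0.7,0],[0.06,-0.7,0],[0.06,-0.7,0],[0.06,-0.7,0],[0.06,-0.7,0],[0.06,-0.7,0]]' --angular '[[0,0,0],[0,0,0],[0,0,0],[0,0,0],[0,0,0],[0,0,0],[0,0,0]]' --hand '[1,1,1,1,1,1,1]'

```text
clock: 8.55
ee_pos: [470.9, 79.4, 220.7]
tcp_rot: [-2.184, -2.257, -0.001]
contact_force: [-0.7, -0.1, -0.1]
grip_width: 85.5
grip_force: 0.0
```

```bash
cat > cups.py <<'E'
import sys
from h import *
from scipy.optimize import minimize
np.set_printoptions(precision=2,suppress=True)
def box(x,y,a,h,z0,z1):
    c,s=np.cos(a),np.sin(a)
    return np.array([[x+c*u-s*v,y+s*u+c*v,z] for z in(z0,z1) for u in(-h,h) for v in(-h,h)])
def fit(C,g,uv,z0=34,z1=74,h=17,thr=60,r=40):
    """fit box silhouette to dark blob near pixel uv"""
    x,y=map(int,uv); m=(g<thr).astype('uint8'); n,lab,st,ce=cv2.connectedComponentsWithStats(m)
    w=lab[y-4:y+5,x-4:x+5].ravel(); w=w[w>0]
    if len(w)==0: return None
    M=(lab==np.bincount(w).argmax()); F=8
    l,t,ww,hh=st[np.bincount(w).argmax(),:4]
    x0=max(l-12,0);y0=max(t-12,0); S=M[y0:t+hh+12,x0:l+ww+12].astype('uint8')*255
    S=cv2.resize(S,None,fx=4,fy=4,interpolation=cv2.INTER_LINEAR)>127
    def cost(p):
        q=(proj(C,box(p[0],p[1],p[2],h,z0,z1))-[x0,y0]+.5)*4-.5
        I=np.zeros(S.shape,'uint8'); cv2.fillConvexPoly(I,cv2.convexHull((q*16).round().astype(np.int32)),1,shift=4)
        I=I>0; return 1-(I&S).sum()/(I|S).sum()
    c=toz(C,[ce[np.bincount(w).argmax()]],(z0+z1)/2+8)[0]; best=None
    for a in np.arange(0,90,15):
        s=np.array([[c[0],c[1],np.radians(a)]]*4); s[1,0]+=5;s[2,1]+=5;s[3,2]+=.2
        r=minimize(cost,s[0],method='Nelder-Mead',options=dict(initial_simplex=s,xatol=.02,fatol=1e-4))
        if best is None or r.fun<best.fun: best=r
    b=best.x; return b[0],b[1],np.degrees(b[2])%90,1-best.fun
if __name__=='__main__':
    o=get_obs();print(o['clock'],o['ee_pos'],o['tcp_rot'],o['grip_width'],o['contact_force'])
    C=cam('wrist'); im=capture('wrist'); save(im,sys.argv[1]); g=cv2.cvtColor(im,cv2.COLOR_RGB2GRAY)
    for d in silhouettes('wrist','cup_a'):
        if d['confidence']<.3: continue
        R=d['region']&(g<60); 
        if R.sum()<30: continue
        v,u=np.nonzero(R); print(round(d['confidence'],2),d['bbox'],fit(C,g,(np.median(u),np.median(v))))
E
python3 cups.py w4
```

```text
8.55 [470.87  79.4  220.74] [-2.18 -2.26 -0.  ] 85.49268595125712 [-0.69 -0.14 -0.14]
0.67 [193.4, 140.6, 240.2, 196.2] (np.float64(425.96999430023897), np.float64(84.26516533139868), np.float64(61.42202754863889), np.float64(0.8850358811347108))
0.67 [212.0, 214.9, 252.5, 273.9] (np.float64(445.036959618362), np.float64(-21.450705382482155), np.float64(86.99492728718799), np.float64(0.8817209908735333))
0.63 [281.7, 197.5, 330.5, 253.0] (np.float64(540.0400778269284), np.float64(11.319493456722284), np.float64(29.895588604752483), np.float64(0.8730453087409783))
```

View pics/w4.png

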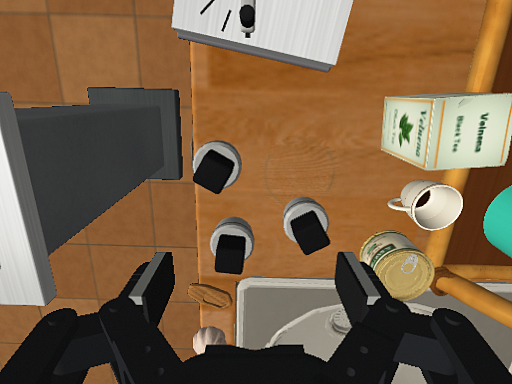

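All three cups fit well: (426,84, 61°), (445,-21, 87°) and (540,11, 30°). I take the first one.

Call:
arm_command --travel '[[-0.225,0.025,-0.5],[-0.225,0.025,-0.5],[-0.225,0.025,-0.5],[-0.225,0.025,-0.5],[-0.225,0.025,-0.5],[-0.225,0.025,-0.5],[-0.225,0.025,-0.5],[-0.225,0.025,-0.5]]' --angular '[[0,0,-0.171],[0,0,-0.171],[0,0,-0.171],[0,0,-0.171],[0,0,-0.171],[0,0,-0.171],[0,0,-0.171],[0,0,-0.171]]' --hand '[0.45,0.45,0.45,0.45,0.45,0.45,0.45,0.45]'

```text
clock: 9.32
ee_pos: [426.4, 84.5, 121.2]
tcp_rot: [2.703, 1.6, 0.001]
contact_force: [0.2, 0.2, -0.0]
grip_width: 62.1
grip_force: 0.0
```

```bash
python3 cups.py w5
```

```text
9.3167 [426.39  84.54 121.22] [2.7 1.6 0. ] 62.0849438462119 [ 0.15  0.2  -0.04]
0.82 [359.3, 171.6, 463.8, 255.2] (np.float64(538.5650955426627), np.float64(14.155482218175589), np.float64(31.832812271864462), np.float64(0.8881368821292775))
0.72 [222.2, 163.1, 287.1, 241.7] (np.float64(425.2788941590467), np.float64(82.98450327873378), np.float64(59.65909917637685), np.float64(0.8753043992808212))
0.71 [292.2, 242.4, 352.7, 325.2] (np.float64(446.8769648527364), np.float64(-49.76359670076351), np.float64(41.46224169047787), np.float64(0.09417336980931768))
```

Call:
arm_command --travel '[[-0.005,-0.007,-0.2],[-0.005,-0.007,-0.39],[-0.005,-0.007,-0.39],[-0.005,-0.007,-0.39],[-0.005,-0.007,-0.39],[-0.005,-0.007,-0.39],[-0.005,-0.007,-0.39],[-0.005,-0.007,-0.39]]' --angular '[[0,0,0],[0,0,0],[0,0,0],[0,0,0],[0,0,0],[0,0,0],[0,0,0],[0,0,0]]' --hand '[0.45,0.45,0.45,0.45,-1,-1,-1,-1]' --force 35

```text
clock: 10.08
ee_pos: [427.3, 82.6, 45.4]
tcp_rot: [2.703, 1.596, 0.008]
contact_force: [-1.7, 1.1, 5.4]
grip_width: 33.6
grip_force: 40.9
```

Call:
arm_command --travel '[[0,0,0],[0,0,0],[0,0,0.2],[0,0,0.4],[0,0,0.4]]' --angular '[[0,0,0],[0,0,0],[0,0,0],[0,0,0],[0,0,0]]' --hand '[-1,-1,-1,-1,-1]'

```text
clock: 10.5
ee_pos: [431.4, 82.6, 130.7]
tcp_rot: [2.698, 1.593, 0.022]
contact_force: [1.7, 0.7, -1.3]
grip_width: 33.8
grip_force: 40.6
```

Call:
arm_command --travel '[[0,0,0.15],[0.1,0.78,0.15],[0.1,0.78,0.15],[0.1,0.78,0.15],[0.1,0.78,0.15],[0.1,0.78,0.15],[0.1,0.78,0.15]]' --angular '[[0,0,0],[0,0,0],[0,0,-0.022],[0,0,-0.022],[0,0,-0.022],[0,0,-0.022],[0,0,-0.022]]' --hand '[-1,-1,-1,-1,-1,-1,-1]'

```text
clock: 11.08
ee_pos: [444.8, 239.9, 153.1]
tcp_rot: [2.756, 1.508, 0.001]
contact_force: [-0.0, -0.8, -2.9]
grip_width: 33.5
grip_force: 35.7
```

Call:
arm_command --travel '[[0.1,0.78,0],[0.1,0.78,0],[0.1,0.78,0],[0.1,0.78,0],[0.1,0.78,0],[0.1,0.78,0],[0.1,0.78,0],[0.1,0.78,0]]' --angular '[[0,0,0],[0,0,0],[0,0,0],[0,0,0],[0,0,0],[0,0,0],[0,0,0],[0,0,0]]' --hand '[-1,-1,-1,-1,-1,-1,-1,-1]'

```text
clock: 11.75
ee_pos: [464.8, 392.5, 152.5]
tcp_rot: [2.76, 1.5, -0.002]
contact_force: [0.4, -0.2, -1.9]
grip_width: 33.8
grip_force: 35.6
```

```bash
cat > wells.py <<'E'
import sys
from h import *
from cups import fit
np.set_printoptions(precision=2,suppress=True)
o=get_obs();r=np.array(o['tcp_rot']);print(o['clock'],o['ee_pos'],'yaw',np.degrees(2*np.arctan2(r[1],r[0]))%180,o['contact_force'],o['grip_width'])
C=cam('wrist'); im=capture('wrist'); save(im,sys.argv[1])
print('dets',[(np.array(d['xy']),toz(C,d['xy'],18)[0,:2]) for d in landmark_of('wrist','well_a')])
for n,w in dict(a=(464,396.5),b=(539,383),c=(523.5,295)).items():
    p=proj(C,[[*w,30]])[0]
    if not(10<p[0]<500 and 10<p[1]<370): continue
    g=cv2.cvtColor(im,cv2.COLOR_RGB2GRAY)
    print(n,p, fit(C,g,p,27,30,11.5,thr=75))
E
python3 wells.py w6
```

```text
11.75 [464.77 392.51 152.5 ] yaw 57.05439195265206 [ 0.36 -0.23 -1.9 ] 33.75411235446808
dets [(array([250.6, 184.9]), array([461.31, 394.02])), (array([349.8, 231.7]), array([522.09, 291.71])), (array([321.7, 152.3]), array([537.84, 384.15]))]
a [251.37 185.1 ] (np.float64(424.8770156054652), np.float64(356.8284320962379), np.float64(7.043244847569213), np.float64(0.012018789039423217))
b [326.23 155.1 ] (np.float64(536.938446045882), np.float64(384.44409984031165), np.float64(30.652950121574477), np.float64(0.9543248644019412))
c [353.24 233.88] (np.float64(521.8557054205373), np.float64(298.032995638559), np.float64(68.49993170826518), np.float64(0.8753275109170305))
```

View pics/w6.png

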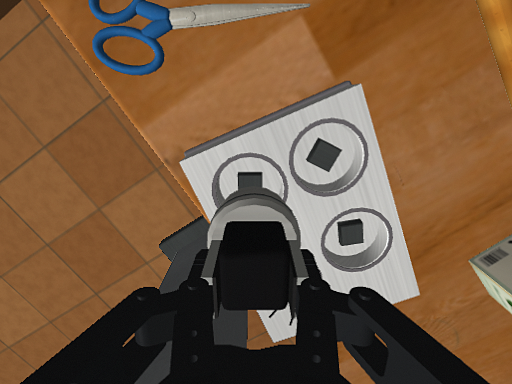

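Drive a's edge runs parallel to the image rows at (250,180), so it's aligned with the tool. Now I lower into well a.

Call:
arm_command --travel '[[-0.01,0.022,0],[-0.01,0.022,-0.15],[-0.01,0.022,-0.25],[-0.01,0.022,-0.31],[-0.01,0.022,-0.34],[-0.01,0.022,-0.36],[-0.01,0.022,-0.36]]' --angular '[[0,0,0],[0,0,0],[0,0,0],[0,0,0],[0,0,0],[0,0,0],[0,0,0]]' --hand '[-1,-1,-1,-1,-1,-1,-1]'

```text
clock: 12.43
ee_pos: [462.9, 398.8, 80.6]
tcp_rot: [-2.759, -1.503, 0.001]
contact_force: [0.2, 0.6, -1.5]
grip_width: 33.5
grip_force: 35.5
```

Call:
arm_command --travel '[[0,0,-0.02],[0,0,-0.035],[0,0,-0.05],[0,0,-0.05]]' --angular '[[0,0,0],[0,0,0],[0,0,0],[0,0,0]]' --hand '[-1,-1,-1,-1]'

```text
clock: 12.77
ee_pos: [464.6, 400.6, 74.5]
tcp_rot: [-2.758, -1.502, -0.007]
contact_force: [-2.6, 0.2, 9.3]
grip_width: 33.4
grip_force: 37.0
```

Call:
arm_command --travel '[[0,-0.007,0.008],[0,-0.014,0.008],[0,-0.014,0.0],[0,-0.014,0.0]]' --angular '[[0,0,0],[0,0,0],[0,0,0],[0,0,0]]' --hand '[-1,-1,-1,-1]'

```text
clock: 13.1
ee_pos: [462.5, 395.6, 70.1]
tcp_rot: [2.759, 1.502, -0.002]
contact_force: [-0.5, -0.6, -2.3]
grip_width: 33.6
grip_force: 35.5
```

```bash
python3 wells.py w7
```

```text
13.1 [462.5  395.63  70.13] yaw 57.14374096549115 [-0.49 -0.61 -2.27] 33.58844206625655
dets [(array([383.8, 278.7]), array([520.96, 293.42])), (array([349.6, 180.3]), array([534.79, 382.94]))]
a [255.46 222.2 ] (np.float64(460.16990220663206), np.float64(380.5260929771973), np.float64(15.357244096475341), np.float64(0.024800659375260437))
b [360.87 182.03] (np.float64(536.9583744958553), np.float64(384.82169690453475), np.float64(31.155285203687278), np.float64(0.911531279178338))
c [392.65 285.2 ] (np.float64(460.16990220663206), np.float64(380.5260929771973), np.float64(15.357244096475341), np.float64(0.024800659375260437))
```

View pics/w7.png

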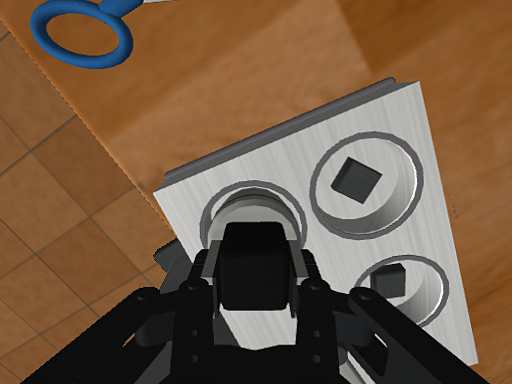

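Free contact at z 70 means the socket has found the drive. I press on gently with a small wiggle.

Call:
arm_command --travel '[[0,0,-0.015],[0,0,-0.03],[0,0,-0.04],[0,0,-0.05],[0,0,-0.05],[0,0,-0.05]]' --angular '[[0,0,0],[0,0,0.01],[0,0,-0.01],[0,0,0],[0,0,0],[0,0,0]]' --hand '[-1,-1,-1,-1,-1,-1]'

```text
clock: 13.7
ee_pos: [463.7, 396.8, 63.5]
tcp_rot: [-2.758, -1.503, -0.003]
contact_force: [-4.1, -2.9, 11.4]
grip_width: 33.4
grip_force: 37.2
```

Home: 63.5 - 45.4 = 18. I release and go for the next cup.

Call:
arm_command --travel '[[0,0,0.012],[0,0,0.012],[0,0,0.012],[0,0,0.012],[0,0,0.2],[0,0,0.4],[0,0,0.6],[0,0,0.8]]' --angular '[[0,0,0],[0,0,0],[0,0,0],[0,0,0],[0,0,0],[0,0,0],[0,0,0],[0,0,0]]' --hand '[0.2,0.2,0.2,0.2,0.2,0.2,0.2,0.2]'

```text
clock: 14.37
ee_pos: [462.4, 395.7, 221.6]
tcp_rot: [2.759, 1.503, -0.003]
contact_force: [0.8, 1.3, -0.3]
grip_width: 51.2
grip_force: 0.0
```

```bash
cat > home.py <<'E'
import sys
from h import *
from cups import fit
o=get_obs();print(o['clock'],o['ee_pos'])
C=cam('wrist'); im=capture('wrist'); g=cv2.cvtColor(im,cv2.COLOR_RGB2GRAY)
if len(sys.argv)>1: save(im,sys.argv[1])
for n,w in dict(a=(462.5,397),b=(538,384),c=(522,295.5)).items():
    p=proj(C,[[*w,85]])[0]
    if 10<p[0]<500 and 10<p[1]<370 and g[int(p[1]),int(p[0])]<60:
        for z in (18,23,29): print(n,z,fit(C,g,p,z+34,z+74))
E
python3 home.py
```

```text
14.3667 [462.39 395.75 221.55]
a 18 (np.float64(462.58045268752176), np.float64(395.9867304493947), np.float64(57.1649212889998), np.float64(0.8930767529307675))
a 23 (np.float64(463.09355511413753), np.float64(396.2847252467854), np.float64(57.06510492442585), np.float64(0.8622560116174774))
a 29 (np.float64(464.6370373602942), np.float64(398.47079048421244), np.float64(56.05366024825097), np.float64(0.8241345525800131))
```

Call:
arm_command --travel '[[0.19,-0.95,0],[0.19,-0.95,0],[0.19,-0.95,0],[0.19,-0.95,0],[0.19,-0.95,0],[0.19,-0.95,0]]' --angular '[[0,0,-0.145],[0,0,-0.145],[0,0,-0.145],[0,0,-0.145],[0,0,-0.145],[0,0,-0.145]]' --hand '[0.45,0.45,0.45,0.45,0.45,0.45]'

```text
clock: 14.92
ee_pos: [501.8, 201.2, 220.2]
tcp_rot: [3.027, 0.832, -0.001]
contact_force: [0.6, 0.7, -1.0]
grip_width: 61.7
grip_force: 0.0
```

Call:
arm_command --travel '[[0.19,-0.95,0],[0.19,-0.95,0],[0.19,-0.95,-0.3],[0.19,-0.95,-0.45],[0.19,-0.95,-0.45],[0.19,-0.95,-0.45],[0.19,-0.95,-0.45],[0.19,-0.95,-0.45]]' --angular '[[0,0,0],[0,0,0],[0,0,0],[0,0,0],[0,0,0],[0,0,0],[0,0,0],[0,0,0]]' --hand '[0.45,0.45,0.45,0.45,0.45,0.45,0.45,0.45]'

```text
clock: 15.58
ee_pos: [538.3, 16.6, 129.8]
tcp_rot: [-3.025, -0.839, 0.003]
contact_force: [0.3, 0.7, 0.9]
grip_width: 61.7
grip_force: 0.0
```

```bash
python3 cups.py w8
```

```text
15.5833 [538.34  16.6  129.81] [-3.03 -0.84  0.  ] 61.73167544764056 [0.25 0.66 0.89]
0.7 [212.3, 249.9, 268.2, 335.3] (np.float64(387.2129536717932), np.float64(62.565672131583185), np.float64(46.69380230457736), np.float64(0.08087644339114353))
0.56 [227.2, 162.3, 291.5, 233.7] (np.float64(538.6776286576808), np.float64(12.266161889371503), np.float64(29.819824089514796), np.float64(0.8790916479889658))
```

Call:
arm_command --travel '[[0.002,-0.018,-0.2],[0.002,-0.018,-0.4],[0.002,-0.018,-0.43],[0.002,-0.018,-0.43],[0.002,-0.018,-0.43],[0.002,-0.018,-0.43],[0.002,-0.018,-0.43],[0.002,-0.018,-0.43]]' --angular '[[0,0,0],[0,0,0],[0,0,0],[0,0,0],[0,0,0],[0,0,0],[0,0,0],[0,0,0]]' --hand '[0.45,0.45,0.45,0.45,-1,-1,-1,-1]' --force 35

```text
clock: 16.35
ee_pos: [542.0, 12.8, 48.0]
tcp_rot: [3.025, 0.841, 0.009]
contact_force: [-0.3, 1.1, 7.1]
grip_width: 33.5
grip_force: 40.0
```

Call:
arm_command --travel '[[0,0,0],[0,0,0],[0,0,0.2],[0,0,0.4],[0,0,0.55],[0,0,0.55]]' --angular '[[0,0,0],[0,0,0],[0,0,0],[0,0,0],[0,0,0],[0,0,0]]' --hand '[-1,-1,-1,-1,-1,-1]'

```text
clock: 16.85
ee_pos: [545.2, 11.7, 163.7]
tcp_rot: [3.02, 0.839, 0.024]
contact_force: [2.2, 0.2, -0.2]
grip_width: 33.7
grip_force: 39.0
```

Call:
arm_command --travel '[[0,0.92,0],[0,0.92,0],[0,0.92,0],[0,0.92,0],[0,0.92,0],[0,0.92,0]]' --angular '[[0,0,0],[0,0,0],[0,0,0],[0,0,0],[0,0,0],[0,0,0]]' --hand '[-1,-1,-1,-1,-1,-1]'

```text
clock: 17.35
ee_pos: [538.4, 200.6, 154.7]
tcp_rot: [-3.023, -0.848, -0.001]
contact_force: [0.7, -0.7, -1.1]
grip_width: 33.7
grip_force: 38.9
```

Call:
arm_command --travel '[[0,0.92,0],[0,0.92,0],[0,0.92,0],[0,0.92,0],[0,0.92,0],[0,0.92,0],[0,0.92,0],[0,0.92,0]]' --angular '[[0,0,0],[0,0,0],[0,0,0],[0,0,0],[0,0,0],[0,0,0],[0,0,0],[0,0,0]]' --hand '[-1,-1,-1,-1,-1,-1,-1,-1]'

```text
clock: 18.02
ee_pos: [539.3, 378.8, 154.2]
tcp_rot: [3.026, 0.839, -0.002]
contact_force: [0.4, 0.1, -2.3]
grip_width: 33.4
grip_force: 38.8
```

```bash
python3 wells.py w9
```

```text
18.0167 [539.26 378.82 154.2 ] yaw 31.00521099049555 [ 0.42  0.1  -2.26] 33.35941219236202
dets [(array([246.3, 186.3]), array([532.67, 384.5 ])), (array([316.7, 237.8]), array([521.39, 288.69]))]
a [202.76 237.92] (np.float64(494.2720359915052), np.float64(345.07547115602523), np.float64(75.80611416269244), np.float64(0.012140275795736288))
b [250.6  185.48] (np.float64(494.2720359915052), np.float64(345.07547115602523), np.float64(75.80611416269244), np.float64(0.012140275795736288))
c [315.31 238.91] (np.float64(494.2720359915052), np.float64(345.07547115602523), np.float64(75.80611416269244), np.float64(0.012140275795736288))
```

Call:
arm_command --travel '[[-0.005,0.019,0],[-0.005,0.019,-0.15],[-0.005,0.019,-0.25],[-0.005,0.019,-0.32],[-0.005,0.019,-0.36],[-0.005,0.019,-0.37],[-0.005,0.019,-0.37]]' --angular '[[0,0,0],[0,0,0],[0,0,0],[0,0,0],[0,0,0],[0,0,0],[0,0,0]]' --hand '[-1,-1,-1,-1,-1,-1,-1]'

```text
clock: 18.7
ee_pos: [538.4, 384.0, 80.5]
tcp_rot: [3.027, 0.84, -0.001]
contact_force: [-0.5, -0.7, -1.4]
grip_width: 33.1
grip_force: 38.7
```

Call:
arm_command --travel '[[0,0,-0.02],[0,0,-0.035],[0,0,-0.045],[0,0,-0.045]]' --angular '[[0,0,0],[0,0,0],[0,0,0],[0,0,0]]' --hand '[-1,-1,-1,-1]'

```text
clock: 19.03
ee_pos: [538.7, 384.3, 72.1]
tcp_rot: [3.027, 0.841, 0.002]
contact_force: [0.5, -0.3, -2.7]
grip_width: 33.3
grip_force: 38.7
```

Free so far at z 72; I continue down to the floor.

Call:
arm_command --travel '[[0,0,-0.015],[0,0,-0.025],[0,0,-0.035],[0,0,-0.035]]' --angular '[[0,0,0],[0,0,0.01],[0,0,-0.01],[0,0,0]]' --hand '[-1,-1,-1,-1]'

```text
clock: 19.37
ee_pos: [539.2, 384.3, 66.1]
tcp_rot: [3.027, 0.839, 0.003]
contact_force: [-1.0, -2.5, 2.1]
grip_width: 33.5
grip_force: 39.3
```

Call:
arm_command --travel '[[0,0,-0.01],[0,0,-0.02],[0,0,-0.02]]' --angular '[[0,0,0],[0,0,0],[0,0,0]]' --hand '[-1,-1,-1]'

```text
clock: 19.62
ee_pos: [539.3, 384.6, 66.0]
tcp_rot: [3.026, 0.841, 0.003]
contact_force: [-7.0, -4.9, 18.0]
grip_width: 33.3
grip_force: 41.2
```

Home: 66.0 - 48.0 = 18. I relax and release.

Call:
arm_command --travel '[[0,0,0.025],[0,0,0.025],[0,0,0.025],[0,0,0.025],[0,0,0.2],[0,0,0.4],[0,0,0.6],[0,0,0.8]]' --angular '[[0,0,0],[0,0,0],[0,0,0],[0,0,0],[0,0,0],[0,0,0],[0,0,0],[0,0,0]]' --hand '[-1,0.2,0.2,0.2,0.2,0.2,0.2,0.2]'

```text
clock: 20.28
ee_pos: [537.7, 384.1, 221.2]
tcp_rot: [3.027, 0.841, -0.003]
contact_force: [0.8, 0.9, 0.2]
grip_width: 51.3
grip_force: 0.0
```

```bash
python3 home.py
```

```text
20.2833 [537.67 384.12 221.22]
a 18 (np.float64(378.01696966264376), np.float64(286.67325812663773), np.float64(75.5818789139277), np.float64(0.04149734682654749))
a 23 (np.float64(385.2380835690522), np.float64(303.48918526523727), np.float64(72.07903132975026), np.float64(0.04317031016776052))
a 29 (np.float64(390.25692104383813), np.float64(305.32764953944303), np.float64(75.99627466943436), np.float64(0.04504276098484172))
b 18 (np.float64(535.6388865245891), np.float64(383.0199454823273), np.float64(32.20523920407433), np.float64(0.8826591380299087))
b 23 (np.float64(536.9182354251446), np.float64(383.603393853999), np.float64(32.2609078791146), np.float64(0.851646948676483))
b 29 (np.float64(538.2141622332974), np.float64(384.7346210333426), np.float64(30.989531027195284), np.float64(0.8173167245252195))
```

Call:
arm_command --travel '[[-0.23,-1,0],[-0.23,-1,0],[-0.23,-1,0],[-0.23,-1,0],[-0.23,-1,0],[-0.23,-1,0]]' --angular '[[0,0,0.155],[0,0,0.155],[0,0,0.155],[0,0,0.155],[0,0,0.155],[0,0,0.155]]' --hand '[0.45,0.45,0.45,0.45,0.45,0.45]'

```text
clock: 20.83
ee_pos: [490.3, 178.8, 219.5]
tcp_rot: [2.738, 1.538, -0.007]
contact_force: [1.0, 0.3, -0.8]
grip_width: 61.9
grip_force: 0.0
```

Call:
arm_command --travel '[[-0.23,-1,0],[-0.23,-1,0],[-0.23,-1,-0.3],[-0.23,-1,-0.45],[-0.23,-1,-0.45],[-0.23,-1,-0.45],[-0.23,-1,-0.45],[-0.23,-1,-0.45]]' --angular '[[0,0,0.155],[0,0,0.155],[0,0,0.155],[0,0,0.155],[0,0,0.155],[0,0,0.155],[0,0,0.155],[0,0,0.155]]' --hand '[0.45,0.45,0.45,0.45,0.45,0.45,0.45,0.45]'

```text
clock: 21.5
ee_pos: [444.7, -16.2, 128.8]
tcp_rot: [-2.283, -2.152, 0.003]
contact_force: [0.8, 0.9, 0.4]
grip_width: 62.4
grip_force: 0.0
```

```bash
python3 cups.py w10
```

```text
21.5 [444.67 -16.25 128.84] [-2.28 -2.15  0.  ] 62.35649413593591 [0.79 0.89 0.39]
0.75 [225.0, 163.4, 288.6, 240.0] (np.float64(444.6768207289714), np.float64(-20.999417254158544), np.float64(85.13530144345313), np.float64(0.8822579065896407))
```

Call:
arm_command --travel '[[0,-0.021,-0.2],[0,-0.021,-0.4],[0,-0.021,-0.43],[0,-0.021,-0.43],[0,-0.021,-0.43],[0,-0.021,-0.43],[0,-0.021,-0.43],[0,-0.021,-0.43]]' --angular '[[0,0,0],[0,0,0],[0,0,0],[0,0,0],[0,0,0],[0,0,0],[0,0,0],[0,0,0]]' --hand '[0.45,0.45,0.45,0.45,-1,-1,-1,-1]' --force 35

```text
clock: 22.27
ee_pos: [448.6, -20.1, 47.3]
tcp_rot: [2.278, 2.157, 0.005]
contact_force: [-1.4, 0.6, 6.7]
grip_width: 34.1
grip_force: 36.8
```

Call:
arm_command --travel '[[0,0,0],[0,0,0],[0,0,0.2],[0,0,0.4],[0,0,0.55],[0,0,0.55]]' --angular '[[0,0,0],[0,0,0],[0,0,0],[0,0,0],[0,0,0],[0,0,0]]' --hand '[-1,-1,-1,-1,-1,-1]'

```text
clock: 22.77
ee_pos: [452.1, -21.2, 162.8]
tcp_rot: [2.271, 2.15, 0.014]
contact_force: [1.2, 0.7, -0.4]
grip_width: 33.8
grip_force: 38.4
```

Call:
arm_command --travel '[[0.19,0.77,0],[0.19,0.77,0],[0.19,0.77,0],[0.19,0.77,0],[0.19,0.77,0],[0.19,0.77,0]]' --angular '[[0,0,-0.104],[0,0,-0.104],[0,0,-0.104],[0,0,-0.104],[0,0,-0.104],[0,0,-0.104]]' --hand '[-1,-1,-1,-1,-1,-1]'

```text
clock: 23.27
ee_pos: [484.5, 136.8, 154.9]
tcp_rot: [-2.598, -1.766, -0.002]
contact_force: [-0.5, -0.4, -1.9]
grip_width: 33.4
grip_force: 38.4
```

Call:
arm_command --travel '[[0.195,0.77,0],[0.195,0.77,0],[0.195,0.77,0],[0.195,0.77,0],[0.195,0.77,0],[0.195,0.77,0],[0.195,0.77,0],[0.195,0.77,0]]' --angular '[[0,0,0],[0,0,0],[0,0,0],[0,0,0],[0,0,0],[0,0,0],[0,0,0],[0,0,0]]' --hand '[-1,-1,-1,-1,-1,-1,-1,-1]'

```text
clock: 23.93
ee_pos: [522.9, 286.2, 154.4]
tcp_rot: [2.604, 1.758, -0.003]
contact_force: [-0.1, 0.2, -1.5]
grip_width: 33.6
grip_force: 36.3
```

```bash
python3 wells.py w11
```

```text
23.9333 [522.88 286.19 154.38] yaw 68.04367231790873 [-0.14  0.24 -1.51] 33.60265508510789
dets [(array([249.9, 177.3]), array([521.37, 294.19]))]
a [146.62 101.59] (np.float64(435.51729157892987), np.float64(414.2906588069444), np.float64(39.613473899068), np.float64(0.25048500525422357))
b [229.83  82.71] (np.float64(534.2966099065088), np.float64(400.558114903813), np.float64(31.358469682675768), np.float64(0.306231914743454))
c [251.43 179.14] (np.float64(522.5889867593027), np.float64(295.4759442171499), np.float64(68.01878582759107), np.float64(0.5255936675461741))
```

View pics/w11.png

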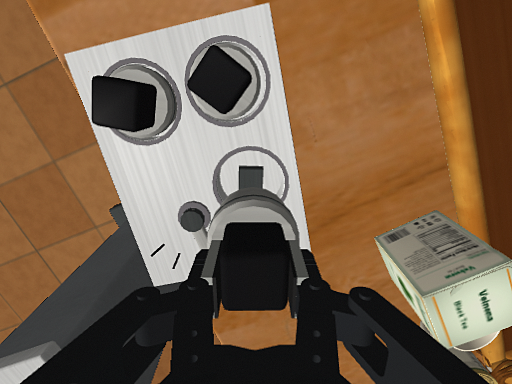

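Cups a and b sit in their wells at (125,100) and (220,78). Drive c at (250,175) is square to the tool. I lower into c.

Call:
arm_command --travel '[[-0.002,0.045,0],[-0.002,0.045,-0.15],[-0.002,0.045,-0.25],[-0.002,0.045,-0.32],[-0.002,0.045,-0.36],[-0.002,0.045,-0.37],[-0.002,0.045,-0.37]]' --angular '[[0,0,0],[0,0,0],[0,0,0],[0,0,0],[0,0,0],[0,0,0],[0,0,0]]' --hand '[-1,-1,-1,-1,-1,-1,-1]'

```text
clock: 24.62
ee_pos: [522.8, 297.0, 80.6]
tcp_rot: [-2.603, -1.759, 0.001]
contact_force: [-0.5, 0.1, -1.6]
grip_width: 33.4
grip_force: 36.2
```

Call:
arm_command --travel '[[0,0,-0.02],[0,0,-0.035],[0,0,-0.045],[0,0,-0.045]]' --angular '[[0,0,0],[0,0,0],[0,0,0],[0,0,0]]' --hand '[-1,-1,-1,-1]'

```text
clock: 24.95
ee_pos: [523.0, 296.7, 71.9]
tcp_rot: [2.602, 1.759, -0.0]
contact_force: [-0.9, -1.3, -1.2]
grip_width: 33.4
grip_force: 36.1
```

Call:
arm_command --travel '[[0,0,-0.015],[0,0,-0.025],[0,0,-0.036],[0,0,-0.036]]' --angular '[[0,0,0],[0,0,0.01],[0,0,-0.01],[0,0,0]]' --hand '[-1,-1,-1,-1]'

```text
clock: 25.28
ee_pos: [523.0, 296.8, 65.2]
tcp_rot: [2.603, 1.758, -0.001]
contact_force: [-1.8, -2.5, 3.8]
grip_width: 33.5
grip_force: 34.8
```

Home (65.2 - 47.3 = 17.9). I release, rise and check.

Call:
arm_command --travel '[[0,0,0.004],[0,0,0.004],[0,0,0.004],[0,0,0.004],[0,0,0.2],[0,0,0.4],[0,0,0.6],[0,0,0.8]]' --angular '[[0,0,0],[0,0,0],[0,0,0],[0,0,0],[0,0,0],[0,0,0],[0,0,0],[0,0,0]]' --hand '[0.2,0.2,0.2,0.2,0.2,0.2,0.2,0.2]'

```text
clock: 25.95
ee_pos: [522.5, 297.1, 226.0]
tcp_rot: [-2.602, -1.759, 0.001]
contact_force: [1.0, 0.6, -0.7]
grip_width: 51.6
grip_force: 0.0
```

```bash
python3 home.py w12; python3 arc.py 0 .8
```

```text
25.95 [522.49 297.15 226.  ]
a 18 (np.float64(463.99320910661766), np.float64(396.21175592066083), np.float64(61.9102311608932), np.float64(0.8914054244452272))
a 23 (np.float64(465.67858155437926), np.float64(395.76147784322393), np.float64(63.6602431124207), np.float64(0.8668540673957013))
a 29 (np.float64(467.53040705314913), np.float64(395.5670757779482), np.float64(66.23522143076485), np.float64(0.8357532660823549))
b 18 (np.float64(536.3376813013085), np.float64(383.243058016894), np.float64(31.935409800677917), np.float64(0.9168090194738641))
b 23 (np.float64(536.8063640353638), np.float64(382.809683864504), np.float64(31.796211954680814), np.float64(0.8843666323377961))
b 29 (np.float64(536.6127834757374), np.float64(382.3325296717418), np.float64(31.709979098629972), np.float64(0.8477333754541146))
c 18 (np.float64(521.5593636113763), np.float64(295.52164264388364), np.float64(69.23722847137388), np.float64(0.8914243987038474))
c 23 (np.float64(522.2189229251799), np.float64(296.24656077562315), np.float64(66.97610948507844), np.float64(0.8607818077651932))
c 29 (np.float64(522.4441955347838), np.float64(297.51220677213314), np.float64(69.18799088437025), np.float64(0.8247962501583548))
26.0 [527.62826341 299.29986006 236.90808258] [2.59928178 1.75802878 0.02636971] 51.03720542339098 0.0 [2.14048927 0.61058317 5.42681387]
r 69.12357057735566 v -1.7823786160707336
0.0 [-0.33897427 -0.33149797] ang -0.5673487344178976
0.8 [-0.52523327 -0.25204459] ang -0.8219966433649301
```

View pics/w12.png

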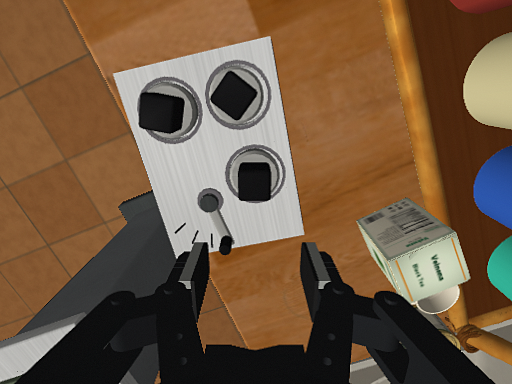

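All three cups best fit the home height (z=18). The lever is still at the stop, knob at (225,245). Now the lever.

Call:
arm_command --travel '[[-0.312,-0.318,-0.3],[-0.312,-0.318,-0.48],[-0.312,-0.318,-0.48],[-0.312,-0.318,-0.48],[-0.312,-0.318,-0.48],[-0.312,-0.318,-0.48],[-0.312,-0.318,-0.48],[-0.312,-0.318,-0.48]]' --angular '[[0,0,0.121],[0,0,0.121],[0,0,0.121],[0,0,0.121],[0,0,0.121],[0,0,0.121],[0,0,0.121],[0,0,0.121]]' --hand '[-0.2,-0.2,-0.2,-0.2,-0.2,-0.2,-0.2,-0.2]'

```text
clock: 26.67
ee_pos: [463.8, 235.0, 131.3]
tcp_rot: [2.222, 2.217, 0.009]
contact_force: [-0.1, 0.8, 0.7]
grip_width: 34.3
grip_force: 0.0
```

```bash
python3 arc.py 0; python3 - <<'E'
from h import *
C=cam('wrist'); im=capture('wrist')
for d in landmark_of('wrist','lever_knob'): print(d['confidence'],d['xy'],toz(C,d['xy'],67))
E
```

```text
26.6667 [463.76213131 234.95446787 131.31847863] [2.22166755 2.21731591 0.00883791] 34.25800102924124 0.0 [-0.10015491  0.83984442  0.69104811]
r 50.1867404568179 v -0.07823671384331954
0.0 [-0.01964361 -0.00977101] ang -0.024903519478860842
0.93 [246.2, 213.2] [[458.15916953 233.21344842  67.        ]]
```

Call:
arm_command --travel '[[-0.02,-0.008,-0.15],[-0.02,-0.008,-0.35],[-0.02,-0.008,-0.35],[-0.02,-0.008,-0.35],[-0.02,-0.008,-0.35],[-0.02,-0.008,-0.35],[-0.02,-0.008,-0.35],[-0.02,-0.008,-0.35]]' --angular '[[0,0,0],[0,0,0],[0,0,0],[0,0,0],[0,0,0],[0,0,0],[0,0,0],[0,0,0]]' --hand '[-0.2,-0.2,-0.2,-0.2,-1,-1,-1,-1]' --force 20

```text
clock: 27.43
ee_pos: [459.0, 232.7, 61.2]
tcp_rot: [2.221, 2.218, 0.009]
contact_force: [1.5, 0.5, 2.1]
grip_width: 12.9
grip_force: 21.8
```

```bash
python3 arc.py 0.1 0.2 .3 .4 .5 .6 .7 .8
```

```text
27.4333 [459.01243861 232.74599551  61.16977794] [2.22116192 2.21780542 0.00853871] 12.85421960575015 21.82305872440338 [1.50284371 0.47437228 2.11729626]
r 52.2633357405503 v 0.01569332509997312
0.1 [-0.02184754  0.00265342] ang -0.0268356480919614
0.2 [-0.0475323  0.0066195] ang -0.05866663671034047
0.3 [-0.0726928   0.01312996] ang -0.09049762532871954
0.4 [-0.09707764  0.02211976] ang -0.12232861394709861
0.5 [-0.12044318  0.03349907] ang -0.15415960256547767
0.6 [-0.14255595  0.04715418] ang -0.18599059118385675
0.7 [-0.16319501  0.06294868] ang -0.2178215798022358
0.8 [-0.18215414  0.08072473] ang -0.2496525684206149
```

Call:
arm_command --travel '[[-0.022,0.003,0],[-0.048,0.007,0],[-0.073,0.013,0],[-0.097,0.022,0],[-0.12,0.034,0],[-0.143,0.047,0],[-0.163,0.063,0],[-0.183,0.082,0]]' --angular '[[0,0,-0.027],[0,0,-0.059],[0,0,-0.09],[0,0,-0.122],[0,0,-0.154],[0,0,-0.186],[0,0,-0.218],[0,0,-0.25]]' --hand '[-1,-1,-1,-1,-1,-1,-1,-1]'

```text
clock: 28.1
ee_pos: [422.2, 248.3, 61.1]
tcp_rot: [2.904, 1.192, 0.008]
contact_force: [1.2, -2.6, 5.7]
grip_width: 13.1
grip_force: 22.0
```

Call:
arm_command --travel '[[0,0,0],[0,0,0]]' --angular '[[0,0,0],[0,0,0]]' --hand '[-1,-1]'

```text
clock: 28.27
ee_pos: [421.7, 248.8, 61.0]
tcp_rot: [2.902, 1.201, 0.007]
contact_force: [-0.2, -1.4, 6.9]
grip_width: 12.7
grip_force: 22.1
```

```bash
python3 arc.py .8;  python3 - <<'E'
from h import *
C=cam('wrist'); im=capture('wrist');save(im,'w13')
for d in landmark_of('wrist','lever_knob'): print(d['confidence'],d['xy'],toz(C,d['xy'],67))
E
```

```text
28.2667 [421.69151368 248.80675326  61.04424728] [2.90230263 1.20056381 0.00671947] 12.706709352192863 22.112800776958466 [-0.24029158 -1.40945795  6.89644184]
r 52.70190920165613 v 0.8105786821774981
0.8 [0.00445048 0.00042094] ang 0.0033672991198938906
0.58 [251.2, 259.1] [[420.74604554 250.53063139  67.        ]]
```

View pics/w13.png

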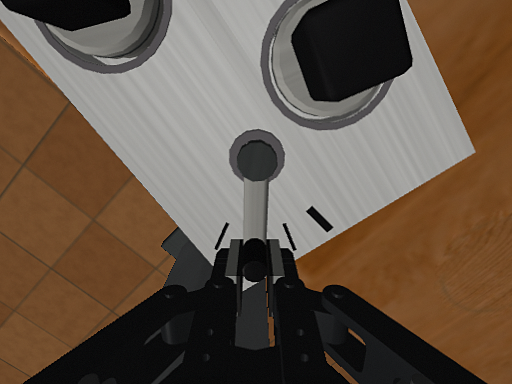

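The lever lies midway between the outer narrow marks, (221,236) and (289,236), so it is on the middle one. I hold over 2 s.

Call:
arm_command --travel '[[0,0,0],[0,0,0],[0,0,0],[0,0,0],[0,0,0],[0,0,0],[0,0,0],[0,0,0]]' --angular '[[0,0,0],[0,0,0],[0,0,0],[0,0,0],[0,0,0],[0,0,0],[0,0,0],[0,0,0]]' --hand '[-1,-1,-1,-1,-1,-1,-1,-1]'

```text
clock: 29.03
ee_pos: [421.8, 248.7, 61.0]
tcp_rot: [2.903, 1.2, 0.006]
contact_force: [0.5, -0.8, 7.3]
grip_width: 13.0
grip_force: 22.1
```

Call:
arm_command --travel '[[0,0,0],[0,0,0],[0,0,0],[0,0,0],[0,0,0],[0,0,0],[0,0,0],[0,0,0]]' --angular '[[0,0,0],[0,0,0],[0,0,0],[0,0,0],[0,0,0],[0,0,0],[0,0,0],[0,0,0]]' --hand '[-1,-1,-1,-1,-1,-1,-1,-1]'

```text
clock: 29.7
ee_pos: [421.7, 248.8, 61.0]
tcp_rot: [2.903, 1.2, 0.006]
contact_force: [-0.6, -1.4, 7.5]
grip_width: 13.1
grip_force: 22.1
```

Call:
arm_command --travel '[[0,0,0],[0,0,0],[0,0,0],[0,0,0],[0,0,0],[0,0,0],[0,0,0],[0,0,0]]' --angular '[[0,0,0],[0,0,0],[0,0,0],[0,0,0],[0,0,0],[0,0,0],[0,0,0],[0,0,0]]' --hand '[-1,-1,-1,-1,-1,-1,-1,-1]'

```text
clock: 30.37
ee_pos: [421.7, 248.8, 61.0]
tcp_rot: [2.903, 1.2, 0.006]
contact_force: [0.3, -1.0, 7.2]
grip_width: 12.6
grip_force: 22.1
```

Call:
arm_command --travel '[[0,0,0],[0,0,0],[0,0,0],[0,0,0],[0,0,0],[0,0,0],[0,0,0],[0,0,0]]' --angular '[[0,0,0],[0,0,0],[0,0,0],[0,0,0],[0,0,0],[0,0,0],[0,0,0],[0,0,0]]' --hand '[-1,-1,-1,-1,-1,-1,-1,-1]'

```text
clock: 31.03
ee_pos: [421.7, 248.7, 61.0]
tcp_rot: [2.903, 1.2, 0.006]
contact_force: [0.1, -0.9, 6.5]
grip_width: 12.7
grip_force: 22.1
```

```bash
python3 arc.py .7 .6 .5 .4 .3 .2 .1 0 -.05
```

```text
31.0333 [421.74263354 248.74623171  61.03089679] [2.90270386 1.20033834 0.00643496] 12.738665696701387 22.13328927755356 [ 0.05209978 -0.92806425  6.5036344 ]
r 52.70637346970974 v 0.8090779281202489
0.7 [ 0.02315402 -0.0170525 ] ang 0.03472058288512015
0.6 [ 0.04379308 -0.032847  ] ang 0.06655157150349922
0.5 [ 0.06590585 -0.04650211] ang 0.09838256012187828
0.4 [ 0.08927138 -0.05788142] ang 0.13021354874025734
0.3 [ 0.11365622 -0.06687122] ang 0.1620445373586364
0.2 [ 0.13881672 -0.07338168] ang 0.1938755259770155
0.1 [ 0.16450148 -0.07734776] ang 0.22570651459539456
0.0 [ 0.19045388 -0.07872982] ang 0.2575375032137736
-0.05 [ 0.20344944 -0.07844652] ang 0.27345299752296315
```

Call:
arm_command --travel '[[0.023,-0.017,0],[0.044,-0.033,0],[0.066,-0.047,0],[0.089,-0.058,0],[0.114,-0.067,0],[0.139,-0.074,0],[0.165,-0.078,0],[0.19,-0.079,0]]' --angular '[[0,0,0.035],[0,0,0.067],[0,0,0.098],[0,0,0.13],[0,0,0.162],[0,0,0.194],[0,0,0.226],[0,0,0.25]]' --hand '[-1,-1,-1,-1,-1,-1,-1,-1]'

```text
clock: 31.7
ee_pos: [459.5, 232.7, 61.0]
tcp_rot: [2.217, 2.224, 0.004]
contact_force: [-3.4, -0.2, 7.4]
grip_width: 13.0
grip_force: 22.3
```

Call:
arm_command --travel '[[0.015,0,0],[0.02,0,0],[0.02,0,0],[0.02,0,0]]' --angular '[[0,0,0],[0,0,0],[0,0,0],[0,0,0]]' --hand '[-1,-1,-1,-1]'

```text
clock: 32.03
ee_pos: [459.5, 232.7, 60.8]
tcp_rot: [-2.22, -2.218, 0.006]
contact_force: [-11.1, -1.5, 15.7]
grip_width: 13.0
grip_force: 23.0
```

```bash
python3 arc.py
```

```text
32.0333 [459.534456   232.65392378  60.80230673] [-2.21966589 -2.21814765  0.00645564] 12.980291252181381 23.03672343492508 [-11.0603443   -1.51107565  15.73631597]
r 52.3481463505751 v 0.005689672022204828
```

Call:
arm_command --travel '[[-0.018,0,0],[-0.018,0,0],[-0.018,0,0],[-0.018,0,0],[-0.018,0,0.2],[-0.018,0,0.4],[-0.018,0,0.5],[-0.018,0,0.5]]' --angular '[[0,0,0],[0,0,0],[0,0,0],[0,0,0],[0,0,0],[0,0,0],[0,0,0],[0,0,0]]' --hand '[-0.4,-0.3,-0.3,-0.3,-0.3,-0.3,-0.3,0]'

```text
clock: 32.7
ee_pos: [462.9, 233.9, 164.8]
tcp_rot: [2.219, 2.216, 0.017]
contact_force: [0.3, -0.3, 0.3]
grip_width: 40.9
grip_force: 0.0
```

Call:
arm_command --travel '[[0.318,0.318,0],[0.318,0.318,0],[0.318,0.318,0],[0.318,0.318,0],[0.318,0.318,0],[0.318,0.318,0]]' --angular '[[0,0,-0.121],[0,0,-0.121],[0,0,-0.121],[0,0,-0.121],[0,0,-0.121],[0,0,-0.121]]' --hand '[0.3,0.3,0.3,0.3,0.3,0.3]'

```text
clock: 33.2
ee_pos: [520.7, 295.2, 157.5]
tcp_rot: [-2.6, -1.763, 0.004]
contact_force: [0.5, 0.5, -0.4]
grip_width: 55.7
grip_force: 0.0
```

```bash
python3 home.py; python3 arc.py; python3 - <<'E'
from h import *
C=cam('wrist')
for d in landmark_of('wrist','lever_knob'): print(d['confidence'],d['xy'],toz(C,d['xy'],67))
E
```

```text
33.2 [520.69 295.24 157.54]
a 18 (np.float64(464.40104223598104), np.float64(396.2470264731237), np.float64(61.70001990632158), np.float64(0.8864412996891712))
a 23 (np.float64(466.7920305953322), np.float64(395.5067393670295), np.float64(62.768316014090594), np.float64(0.8552100199132749))
a 29 (np.float64(469.5677320851476), np.float64(394.9857635945025), np.float64(64.97581846307841), np.float64(0.8161282875459501))
b 18 (np.float64(536.1873490464861), np.float64(383.104648559425), np.float64(31.61827963514216), np.float64(0.9195820081781009))
b 23 (np.float64(536.498054311672), np.float64(382.34813326973085), np.float64(30.14270168661216), np.float64(0.8777815816501198))
b 29 (np.float64(536.6170736505608), np.float64(381.2708981517307), np.float64(30.31494484947585), np.float64(0.8303594573576428))
c 18 (np.float64(521.4095420855342), np.float64(295.3446499174794), np.float64(69.822820282277), np.float64(0.8789146289146289))
c 23 (np.float64(522.090684034637), np.float64(296.3791344086015), np.float64(66.84333245872435), np.float64(0.8402327429318432))
c 29 (np.float64(522.4537089903279), np.float64(298.99710091691264), np.float64(59.65118253871344), np.float64(0.7949402090862784))
33.25 [520.75762052 295.20501412 157.92130952] [-2.60068672 -1.761973    0.00314962] 55.51268976670713 0.0 [-0.05689651  0.17402523 -0.56585548]
r 61.608690657427154 v -1.740409419247384
0.82 [215.0, 279.4] [[454.82420478 232.505714    67.        ]]
```

Call:
arm_command --travel '[[0.008,0.006,-0.15],[0.008,0.006,-0.3],[0.008,0.006,-0.46],[0.008,0.006,-0.46],[0.008,0.006,-0.46],[0.008,0.006,-0.46],[0.008,0.006,-0.46],[0.008,0.006,-0.46]]' --angular '[[0,0,0],[0,0,0],[0,0,0],[0,0,0],[0,0,0],[0,0,0],[0,0,0],[0,0,0]]' --hand '[0.3,0.3,0.3,0.3,0.3,-1,-1,-1]' --force 40

```text
clock: 33.97
ee_pos: [525.3, 298.0, 69.6]
tcp_rot: [2.601, 1.76, 0.007]
contact_force: [-1.9, 0.3, 2.3]
grip_width: 33.5
grip_force: 45.1
```

Call:
arm_command --travel '[[0,0,0],[0,0,0],[0,0,0.05],[0,0,0.15],[0,0,0.3],[0,0,0.5],[0,0,0.5],[0,0,0.5]]' --angular '[[0,0,0],[0,0,0],[0,0,0],[0,0,0],[0,0,0],[0,0,0],[0,0,0],[0,0,0]]' --hand '[-1,-1,-1,-1,-1,-1,-1,-1]'

```text
clock: 34.63
ee_pos: [526.1, 298.4, 171.2]
tcp_rot: [2.601, 1.759, 0.013]
contact_force: [-0.3, -0.7, -2.1]
grip_width: 33.4
grip_force: 44.9
```

Call:
arm_command --travel '[[0.07,-1,0],[0.07,-1,0],[0.07,-1,0],[0.07,-1,0],[0.07,-1,0],[0.07,-1,0],[0.07,-1,0],[0.07,-1,0]]' --angular '[[0,0,0],[0,0,0],[0,0,0],[0,0,0],[0,0,0],[0,0,0],[0,0,0],[0,0,0]]' --hand '[-1,-1,-1,-1,-1,-1,-1,-1]'

```text
clock: 35.3
ee_pos: [536.5, 97.5, 165.5]
tcp_rot: [-2.601, -1.758, 0.003]
contact_force: [-0.3, 0.3, -2.3]
grip_width: 33.3
grip_force: 44.8
```

Call:
arm_command --travel '[[0,-0.04,-0.15],[0,-0.04,-0.3],[0,-0.04,-0.45],[0,-0.04,-0.53],[0,-0.04,-0.56],[0,-0.04,-0.575],[0,-0.04,-0.58],[0,-0.04,-0.58]]' --angular '[[0,0,0],[0,0,0],[0,0,0],[0,0,0],[0,0,0],[0,0,0],[0,0,0],[0,0,0]]' --hand '[-1,-1,-1,-1,-1,-1,-1,-1]'

```text
clock: 35.97
ee_pos: [535.6, 91.2, 51.4]
tcp_rot: [-2.598, -1.762, 0.005]
contact_force: [-1.0, -0.8, -0.0]
grip_width: 33.5
grip_force: 43.0
```

Call:
arm_command --travel '[[0,0,-0.008],[0,0,-0.008]]' --angular '[[0,0,0],[0,0,0]]' --hand '[-1,-1]'

```text
clock: 36.13
ee_pos: [536.6, 91.3, 51.3]
tcp_rot: [-2.599, -1.762, 0.003]
contact_force: [-8.2, 0.6, 13.2]
grip_width: 33.2
grip_force: 44.8
```

Call:
arm_command --travel '[[0,0,0.008],[0,0,0.008],[0,0,0.008],[0,0,0.008],[0,0,0.15],[0,0,0.35],[0,0,0.55],[0,0,0.55]]' --angular '[[0,0,0],[0,0,0],[0,0,0],[0,0,0],[0,0,0],[0,0,0],[0,0,0],[0,0,0]]' --hand '[-1,0.3,0.3,0.3,0.3,0.3,0.3,0.3]'

```text
clock: 36.8
ee_pos: [544.1, 89.6, 168.1]
tcp_rot: [2.594, 1.755, 0.023]
contact_force: [1.6, -0.2, 1.6]
grip_width: 55.5
grip_force: 0.0
```

Call:
arm_command --travel '[[0.005,0.73,0],[0.005,0.73,0],[0.005,0.73,0],[0.005,0.73,0],[0.005,0.73,0],[0.005,0.73,0]]' --angular '[[0,0,-0.102],[0,0,-0.102],[0,0,-0.102],[0,0,-0.102],[0,0,-0.102],[0,0,-0.102]]' --hand '[0.3,0.3,0.3,0.3,0.3,0.3]'

```text
clock: 37.3
ee_pos: [538.3, 236.8, 158.6]
tcp_rot: [2.847, 1.327, -0.0]
contact_force: [0.9, 0.5, -0.3]
grip_width: 55.3
grip_force: 0.0
```

Call:
arm_command --travel '[[0.005,0.73,0],[0.005,0.73,0],[0.005,0.73,0],[0.005,0.73,0],[0.005,0.73,0],[0.005,0.73,0],[0.005,0.73,0],[0.005,0.73,0]]' --angular '[[0,0,-0.102],[0,0,-0.102],[0,0,-0.102],[0,0,-0.102],[0,0,-0.102],[0,0,-0.102],[0,0,-0.102],[0,0,-0.102]]' --hand '[0.3,0.3,0.3,0.3,0.3,0.3,0.3,0.3]'

```text
clock: 37.97
ee_pos: [539.9, 379.2, 158.7]
tcp_rot: [3.024, 0.847, -0.001]
contact_force: [-1.5, -0.5, -0.1]
grip_width: 55.7
grip_force: 0.0
```

```bash
python3 home.py; python3 arc.py
```

```text
37.9667 [539.86 379.25 158.69]
a 18 (np.float64(385.4843457496937), np.float64(302.1094948662725), np.float64(76.76763809159529), np.float64(0.06980782362696325))
a 23 (np.float64(390.06660936671227), np.float64(305.18673444448103), np.float64(77.33778346897596), np.float64(0.07232927050480109))
a 29 (np.float64(395.3320001110234), np.float64(308.8561770458004), np.float64(78.77646028096895), np.float64(0.07535819859450443))
b 18 (np.float64(535.8169332384552), np.float64(383.38287105101705), np.float64(32.329039149302425), np.float64(0.8842699373185358))
b 23 (np.float64(537.2820847513786), np.float64(384.16114773363915), np.float64(35.13693484441226), np.float64(0.8451244813278008))
b 29 (np.float64(539.2185868502947), np.float64(384.915219454458), np.float64(37.634339978375905), np.float64(0.8006830634659329))
38.0167 [539.92022922 379.34400437 158.85415444] [ 3.02464383e+00  8.47059960e-01 -9.10211726e-04] 55.77667954107782 0.0 [-0.08098194 -0.06517825  0.34575307]
r 123.64479042674918 v -2.441979490888519
```

Call:
arm_command --travel '[[-0.009,0.022,-0.15],[-0.009,0.022,-0.3],[-0.009,0.022,-0.46],[-0.009,0.022,-0.46],[-0.009,0.022,-0.46],[-0.009,0.022,-0.46],[-0.009,0.022,-0.46],[-0.009,0.022,-0.46]]' --angular '[[0,0,0],[0,0,0],[0,0,0],[0,0,0],[0,0,0],[0,0,0],[0,0,0],[0,0,0]]' --hand '[0.3,0.3,0.3,0.3,0.3,-1,-1,-1]' --force 40

```text
clock: 38.68
ee_pos: [540.0, 386.4, 70.3]
tcp_rot: [-3.024, -0.85, -0.009]
contact_force: [-0.1, 1.1, 2.6]
grip_width: 33.0
grip_force: 43.0
```

Call:
arm_command --travel '[[0,0,0],[0,0,0],[0,0,0.05],[0,0,0.15],[0,0,0.3],[0,0,0.5],[0,0,0.5],[0,0,0.5]]' --angular '[[0,0,0],[0,0,0],[0,0,0],[0,0,0],[0,0,0],[0,0,0],[0,0,0],[0,0,0]]' --hand '[-1,-1,-1,-1,-1,-1,-1,-1]'

```text
clock: 39.35
ee_pos: [539.5, 387.1, 171.5]
tcp_rot: [-3.022, -0.851, -0.011]
contact_force: [-0.1, -0.2, -3.0]
grip_width: 33.1
grip_force: 42.5
```

Call:
arm_command --travel '[[0,-0.92,0],[0,-0.92,0],[0,-0.92,0],[0,-0.92,0],[0,-0.92,0],[0,-0.92,0]]' --angular '[[0,0,0],[0,0,0],[0,0,0],[0,0,0],[0,0,0],[0,0,0]]' --hand '[-1,-1,-1,-1,-1,-1]'

```text
clock: 39.85
ee_pos: [535.7, 197.4, 164.7]
tcp_rot: [3.025, 0.843, -0.009]
contact_force: [-0.5, -0.0, -1.8]
grip_width: 33.2
grip_force: 42.4
```

Call:
arm_command --travel '[[0,-0.96,0],[0,-0.96,0],[0,-0.96,0],[0,-0.96,0],[0,-0.96,0],[0,-0.96,0],[0,-0.96,0]]' --angular '[[0,0,0],[0,0,0],[0,0,0],[0,0,0],[0,0,0],[0,0,0],[0,0,0]]' --hand '[-1,-1,-1,-1,-1,-1,-1]'

```text
clock: 40.43
ee_pos: [536.7, 9.5, 165.7]
tcp_rot: [-3.023, -0.846, 0.004]
contact_force: [-0.2, -0.6, -2.5]
grip_width: 33.2
grip_force: 42.4
```

Call:
arm_command --travel '[[0,0,-0.15],[0,0,-0.3],[0,0,-0.45],[0,0,-0.53],[0,0,-0.56],[0,0,-0.575],[0,0,-0.58],[0,0,-0.58]]' --angular '[[0,0,0],[0,0,0],[0,0,0],[0,0,0],[0,0,0],[0,0,0],[0,0,0],[0,0,0]]' --hand '[-1,-1,-1,-1,-1,-1,-1,-1]'

```text
clock: 41.1
ee_pos: [534.0, 12.6, 52.2]
tcp_rot: [-3.018, -0.853, 0.014]
contact_force: [-11.6, 1.7, 16.4]
grip_width: 33.2
grip_force: 44.6
```

Call:
arm_command --travel '[[0,0,0.012],[0,0,0.012],[0,0,0.012],[0,0,0.012],[0,0,0.15],[0,0,0.35],[0,0,0.57],[0,0,0.57]]' --angular '[[0,0,0],[0,0,0],[0,0,0],[0,0,0],[0,0,0],[0,0,0],[0,0,0],[0,0,0]]' --hand '[-1,0.3,0.3,0.3,0.3,0.3,0.3,0.3]'

```text
clock: 41.77
ee_pos: [544.0, 9.1, 173.9]
tcp_rot: [3.018, 0.849, 0.024]
contact_force: [2.1, -0.7, -0.0]
grip_width: 55.5
grip_force: 0.0
```

Call:
arm_command --travel '[[-0.187,0.97,0],[-0.187,0.97,0],[-0.187,0.97,0],[-0.187,0.97,0],[-0.187,0.97,0],[-0.187,0.97,0]]' --angular '[[0,0,0.145],[0,0,0.145],[0,0,0.145],[0,0,0.145],[0,0,0.145],[0,0,0.145]]' --hand '[0.3,0.3,0.3,0.3,0.3,0.3]'

```text
clock: 42.27
ee_pos: [498.9, 209.1, 165.1]
tcp_rot: [-2.747, -1.519, -0.002]
contact_force: [-0.2, -0.9, 0.6]
grip_width: 55.7
grip_force: 0.0
```

Call:
arm_command --travel '[[-0.187,0.97,0],[-0.187,0.97,0],[-0.187,0.97,0],[-0.187,0.97,0],[-0.187,0.97,0],[-0.187,0.97,0],[-0.187,0.97,0],[-0.187,0.97,0]]' --angular '[[0,0,0],[0,0,0],[0,0,0],[0,0,0],[0,0,0],[0,0,0],[0,0,0],[0,0,0]]' --hand '[0.3,0.3,0.3,0.3,0.3,0.3,0.3,0.3]'

```text
clock: 42.93
ee_pos: [463.1, 397.0, 164.5]
tcp_rot: [2.753, 1.511, -0.001]
contact_force: [0.3, -0.5, 0.1]
grip_width: 55.5
grip_force: 0.0
```

```bash
python3 home.py|grep -v 2[39]; python3 arc.py
```

```text
42.9333 [463.1  396.96 164.54]
42.9833 [463.28630598 396.4558959  164.62010819] [ 2.75439636e+00  1.50953583e+00 -1.21554615e-03] 55.37306465034571 0.0 [-0.38716561  0.60697772  0.15738966]
r 111.50433416906017 v -3.1153196078172316
```

Call:
arm_command --travel '[[-0.003,0,-0.15],[-0.003,0,-0.3],[-0.003,0,-0.48],[-0.003,0,-0.48],[-0.003,0,-0.48],[-0.003,0,-0.48],[-0.003,0,-0.48],[-0.003,0,-0.48]]' --angular '[[0,0,0],[0,0,0],[0,0,0],[0,0,0],[0,0,0],[0,0,0],[0,0,0],[0,0,0]]' --hand '[0.3,0.3,0.3,0.3,0.3,-1,-1,-1]' --force 40

```text
clock: 43.65
ee_pos: [464.5, 398.7, 72.2]
tcp_rot: [-2.754, -1.511, -0.009]
contact_force: [0.4, 0.8, 2.2]
grip_width: 33.5
grip_force: 41.7
```

Call:
arm_command --travel '[[0,0,0],[0,0,0],[0,0,0.05],[0,0,0.15],[0,0,0.3],[0,0,0.5],[0,0,0.5],[0,0,0.5]]' --angular '[[0,0,0],[0,0,0],[0,0,0],[0,0,0],[0,0,0],[0,0,0],[0,0,0],[0,0,0]]' --hand '[-1,-1,-1,-1,-1,-1,-1,-1]'

```text
clock: 44.32
ee_pos: [464.2, 399.2, 173.4]
tcp_rot: [-2.753, -1.512, -0.012]
contact_force: [0.5, 0.5, -2.3]
grip_width: 33.4
grip_force: 41.4
```

Call:
arm_command --travel '[[-0.045,-0.89,0],[-0.045,-0.89,0],[-0.045,-0.89,0],[-0.045,-0.89,0],[-0.045,-0.89,0],[-0.045,-0.89,0]]' --angular '[[0,0,0],[0,0,0],[0,0,0],[0,0,0],[0,0,0],[0,0,0]]' --hand '[-1,-1,-1,-1,-1,-1]'

```text
clock: 44.82
ee_pos: [451.5, 216.6, 167.3]
tcp_rot: [-2.757, -1.505, 0.007]
contact_force: [0.2, -0.3, -2.0]
grip_width: 33.1
grip_force: 41.3
```

Call:
arm_command --travel '[[-0.045,-0.89,0],[-0.045,-0.89,0],[-0.045,-0.89,0],[-0.045,-0.89,0],[-0.045,-0.89,0],[-0.045,-0.89,0],[-0.045,-0.89,0],[-0.045,-0.89,0]]' --angular '[[0,0,0],[0,0,0],[0,0,0],[0,0,0],[0,0,0],[0,0,0],[0,0,0],[0,0,0]]' --hand '[-1,-1,-1,-1,-1,-1,-1,-1]'

```text
clock: 45.48
ee_pos: [444.2, 43.1, 168.6]
tcp_rot: [-2.752, -1.512, 0.0]
contact_force: [-0.6, 0.4, -2.4]
grip_width: 33.2
grip_force: 41.3
```

```bash
python3 cups.py w14
```

```text
45.4833 [444.18  43.1  168.56] [-2.75 -1.51  0.  ] 33.15850530831753 [-0.64  0.4  -2.42]
0.8 [211.5, 184.8, 297.4, 304.4] (np.float64(256.73224365280623), np.float64(-12.696530534130627), np.float64(74.23702330791862), np.float64(0.05449762308183048))
0.73 [281.9, 60.2, 344.0, 126.7] (np.float64(533.9601259144829), np.float64(88.5827681659915), np.float64(68.96670112455122), np.float64(0.8927003065705527))
0.64 [314.0, 136.3, 388.4, 199.1] (np.float64(533.523209770058), np.float64(11.179866610531095), np.float64(30.925897602256498), np.float64(0.8718433970075108))
```

Two cups stand at (534,89) and (534,11). I lower the third here at (444,43); bottom contact is expected at TCP ≈ 53–54.

Call:
arm_command --travel '[[0,0,-0.15],[0,0,-0.3],[0,0,-0.45],[0,0,-0.53],[0,0,-0.56],[0,0,-0.57],[0,0,-0.575],[0,0,-0.575]]' --angular '[[0,0,0],[0,0,0],[0,0,0],[0,0,0],[0,0,0],[0,0,0],[0,0,0],[0,0,0]]' --hand '[-1,-1,-1,-1,-1,-1,-1,-1]'

```text
clock: 46.25
ee_pos: [445.2, 42.3, 54.6]
tcp_rot: [2.752, 1.513, 0.002]
contact_force: [0.7, 0.3, -1.7]
grip_width: 32.9
grip_force: 41.4
```

Call:
arm_command --travel '[[0,0,-0.01],[0,0,-0.01]]' --angular '[[0,0,0],[0,0,0]]' --hand '[-1,-1]'

```text
clock: 46.42
ee_pos: [445.6, 42.1, 54.1]
tcp_rot: [2.753, 1.512, 0.003]
contact_force: [-4.0, 0.4, 8.9]
grip_width: 33.3
grip_force: 42.7
```

Call:
arm_command --travel '[[0,0,0.006],[0,0,0.006],[0,0,0.006],[0,0,0.006],[0,0,0.15],[0,0,0.35],[0,0,0.6],[0,0,0.8]]' --angular '[[0,0,0],[0,0,0],[0,0,0],[0,0,0],[0,0,0],[0,0,0],[0,0,0],[0,0,0]]' --hand '[-1,0.3,0.3,0.3,0.3,0.3,0.3,0.3]'

```text
clock: 47.08
ee_pos: [443.5, 41.7, 206.6]
tcp_rot: [-2.754, -1.511, 0.002]
contact_force: [1.0, 0.2, -0.1]
grip_width: 55.2
grip_force: 0.0
```

Call:
arm_command --travel '[[0.1,0.7,0.2],[0.1,0.7,0.2],[0.1,0.7,0.2],[0.1,0.7,0.2],[0.1,0.7,0.2],[0.1,0.7,0.2],[0.1,0.7,0.2],[0.1,0.7,0.2]]' --angular '[[0,0,0],[0,0,0],[0,0,0],[0,0,0],[0,0,0],[0,0,0],[0,0,0],[0,0,0]]' --hand '[0.3,0.3,0.3,0.3,0.3,0.3,0.3,0.3]'

```text
clock: 47.75
ee_pos: [463.7, 180.6, 244.4]
tcp_rot: [-2.755, -1.51, 0.003]
contact_force: [-0.1, -0.2, 0.3]
grip_width: 55.7
grip_force: 0.0
```

```bash
python3 cups.py w15; python3 - <<'E'
from h import *
C=cam('wrist')
for q,z in (('lever_knob',67),('lever_pivot',47)):
  for d in landmark_of('wrist',q): print(q,d['confidence'],d['xy'],toz(C,d['xy'],z))
E
python3 -c "
import cv2;i=cv2.imread('pics/w15.png');cv2.imwrite('pics/w15b.png',cv2.resize(i,None,fx=1.5,fy=1.5))"
```

```text
47.75 [463.73 180.55 244.43] [-2.75 -1.51  0.  ] 55.72287475321041 [-0.1  -0.22  0.28]
0.84 [276.4, 230.3, 309.1, 285.9] (np.float64(328.191356104316), np.float64(4.348994707442159), np.float64(0.0), np.float64(0.0))
0.6 [336.3, 218.0, 390.3, 269.1] (np.float64(534.5527425725102), np.float64(9.617954527649935), np.float64(22.342796407610432), np.float64(0.8773667196880292))
0.57 [314.7, 168.2, 361.6, 219.7] (np.float64(534.6741943534095), np.float64(88.13984343332051), np.float64(76.91606807831117), np.float64(0.8704924582958745))
lever_knob 0.9 [223.5, 137.8] [[456.94860805 233.24877678  67.        ]]
lever_pivot 0.8 [200.5, 93.4] [[459.9569937 286.7725654  47.       ]]
```

View pics/w15b.png

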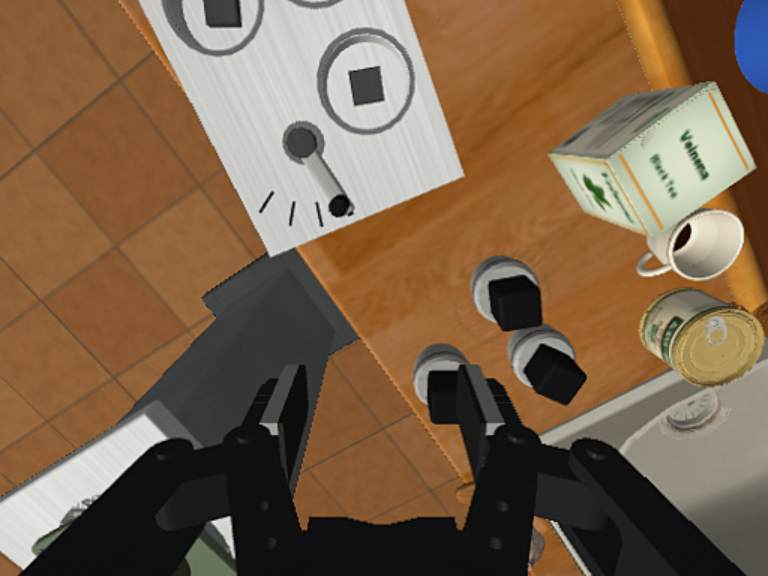

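The wells are empty. The lever covers the broad mark (knob at (340,205)). The three cups stand upright on the wood at (507,290), (443,380) and (545,360), and the box and tin haven't moved. I hand it in.

```bash
python3 -c "
from cell import *
print(close_job())"
```

```text
the job is handed in; nothing more can be done
None
```

The job is handed in, with no verdict shown: all three cups seated home, the lever held on the middle mark for about 2.8 s and returned to the stop, then the cups stood upright on the wood; two pushes ran over the light-pressure mark of about 10 N (18 N on cup b once it was on the well floor, 11 N seating cup a).

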